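# Snap the lid onto the bead box, edge by edge

### The arm

A 7-joint arm with a two-finger parallel gripper is mounted at the origin on the work surface. World frame = base frame: x ahead of the robot, y to its left, z up, the work surface at z = 0. Lengths are in m, angles in rad, forces in N, time in s.
With the tool pointing down it reaches from about 0.4 to 0.875 m from the base axis. Payload 4.4 kg.
Tool frame: the origin (TCP) lies at the very end of the fingers, on their centre line; the grasp point (between the pads) lies 19 mm behind it (r.hold_point_z is the distance from the TCP to the grasp point, in m); z points along the fingers, y is the direction in which the jaws open and shut (so a half turn about z gives the same grasp; the last joint's range is limited). The gripper opens to 85 mm and grips with 20 to 120 N. Pads are 22 mm wide; open, the fingers measure 114 mm over their backs; the gripper's body (76 mm by 85 mm) begins 54 mm behind the grasp point. The pads swing forward as they close: fully open they stand 13 mm farther back than shut.
Start: joints at [1.14, 0.628, 0.038, 1.517, -0.027, 0.996, -0.02], TCP at [0.232, -0.607, 0.231] pointing down, gripper open.
Joint ranges: [-3.06, 3.06], [-0.37, 2.12], [-1.25, 1.32], [0.18, 2.47], [-1.1, 4.24], [0.23, 1.98], [-2.94, 2.94]. Speed limits (rad/s): [2.57, 2.57, 3.14, 3.14, 3.14, 3.14, 3.14].

### API

Orientations are given as a unit quaternion [w, x, y, z].
In Python, from workcell import r gives the robot as it stands.
- The arm moves only by the shell command python3 -m creep 'ROWS'. ROWS is JSON, a list that holds one entry, the list of rows, each a list of 7 numbers: the turn, a rotation vector about the tool's x, y, z in degrees, then the shift along the tool's x, y, z in mm, then the opening in per cent of the stroke, from 0 (shut) to 100 (fully open). A call has 1 to 5 rows; each row is the pose to reach, as a shift and turn from the pose commanded when the call began, along the tool's axes at that moment; what a row does not reach only later rows make up. A row lasts 1/12 s, in which the tool goes at most 41.7 mm and 7.16 degrees, less where a joint would pass 70% of its speed; a pose out of reach is approached as far as the arm can. A call with a gripper value outside its range is refused whole. The fingers move at their own pace and stop on an object; the grip force is fixed at half the most. Time passes only in rows, so rows that repeat a pose let the fingers close. It gives the time, the measured TCP pose, the force and the opening at its end, in the units of the state.
- r.sense(): the state, without advancing time (a new reading comes with each control period).
- r.get_image(name): name is "scene" or "top" or "wrist"; returns (picture, depth): 400x640x3 uint8, red, green, blue; 400x640 float32, m along the optical axis (not along the pixel's ray), 0 where there is no reading.
- r.camera_info(name): a dict with "intrinsics" (3x3 intrinsics, pixels), "distortion" ([k1, k2, p1, p2, k3] as OpenCV has them; the pictures are not rectified), "extrinsics" (4x4, takes a point from world to camera coordinates). Camera axes: x right, y down, z forward; pixel columns grow to the right and rows downward; lengths in m; the calibration is good to about 2 mm. A picture is of the moment at which its call begins: read the wrist's pose just before it. camera_info takes no time and is no camera call; for the wrist camera it gives the pose at the moment of the call.
- r.hand_in(): hands the job in, once; it reports no verdict.
The state is a dict: "time": time; "joint_positions": joint angles; "joint_velocities": joint speeds; "joint_efforts": joint torques, N m; "position": TCP position; "orientation": TCP orientation; "ft_force": force on the tool from outside, world axes, zero at the start; "wrist_torque": the same for the moment, N m; "finger_gap": finger opening in m.
Only numpy, scipy, OpenCV 4.12 (cv2) and the standard library are available. Lean on these libraries where they do the work, as an engineer would, in place of code of your own. Each camera call takes 0.05 s, during which the arm holds its last target.

### The job

Pick up the lid by its handle, set it squarely on the bead box and let go; then press the lid's rim down, one edge after the other, until every side's clip has clicked over it and the lid lies flush all round. Press firmly but gently, and on the lid itself, never on the handle: the thin lid cracks if you shove it down by the handle or lean on it hard. Leave the gem tree, the jar, the dish and the pliers as they are.

Things in the scene. Friction and masses are not known exactly. Their poses are not given: they have to be found in the camera images.
- box: Teal open-topped bead box full of amber chips, fast on a non-slip mat (it does not move). Outside 142 mm along its y axis, 102 mm along its x; walls 3 mm, so the mouth is 136 x 96 mm; rim 50 mm above the table. Origin on the table under its centre, z up. A white sprung clip, hinged low on the wall, stands in the middle of each of its four walls.
- box_mouth (a point): Centre of the box's mouth, at rim height (50 mm); axes as the box. Set on loosely, the lid rests on the clips with its top face about 62 mm above the table. Pressing one edge down can lift the opposite edge by up to 10 mm while that one is not clicked. Clicked clips hold their edge down. Fully home, the lid lies on the walls, its top face 54 mm above the table all round.
- clip_long_a (a joint): Outward bend of the clip on the long wall at the box's +x side (40 mm wide): 0 relaxed, before and after the click, 0.12 rad as the edge passes. Its sloped nose, 55 mm above the table, overhangs the lid's edge by 4 mm. Passing it takes 6 to 18 N, pressed 18 mm inside the edge (more farther in); then the force drops (the click), and rises steeply once the edge meets the wall.
- clip_long_b (a joint): The same for the clip on the long wall at the box's -x side. The clips' tops reach 62 mm above the table and 61 mm (long walls) or 81 mm (short walls) from the box's centre.
- clip_short_a (a joint): The same for the clip on the short wall at the box's +y side (this clip is 32 mm wide).
- clip_short_b (a joint): The same for the clip on the short wall at the box's -y side (32 mm wide).
- lid_middle (a point): Centre of the top face of the loose lid: clear plate with a teal rim, 150 mm along its y, 110 mm along its x, 4 mm thick, 0.12 kg, lying right side up on its 12.5 mm deep lip (this point 16.5 mm above the table). The lip fits the mouth with 0.8 mm to spare each side, its foot rounded; long side to long side, either way round. It cracks if pressed with over 40 N.
- lid_handle (a point): Centre of the bar of the lid's fixed teal bail handle, in the middle of the lid: bar 12 mm wide (lid's x), 64 mm long (lid's y), 10 mm thick, on a post at each end; the bar's centre is 21 mm above the lid's top face and its top 26 mm above it. Axes as the lid.
- edge_long_a (a point): Middle of the lid's long edge on its +x side, at the height of the top face (55 mm from lid_middle). Axes as the lid.
- edge_long_b (a point): Middle of the lid's long edge on its -x side, at the height of the top face (55 mm from lid_middle).
- edge_short_a (a point): Middle of the lid's short edge on its +y side, at the height of the top face (75 mm from lid_middle).
- edge_short_b (a point): Middle of the lid's short edge on its -y side, at the height of the top face (75 mm from lid_middle).
- gem_tree: Bystander: finished little gem tree, amber stones on brass stems in a round white ceramic pot; 80 mm wide, 115 mm tall, 0.25 kg, loose. Origin under its centre.
- jar: Bystander: closed jar of stone chips with an aluminium cap, 62 mm wide, 70 mm tall, loose. Origin under its centre.
- dish: Bystander: white ceramic sorting dish with a few chips, 90 mm wide, 22 mm tall, loose. Origin under its centre.
- pliers: Bystander: small pliers with black handles lying on the table to the left, about 125 mm long, 12 mm thick. Origin under the joint; its +y axis points to the jaws.
There are look-alikes about, which are no part of the job. What is shaped like the box but red is not meant.

How it is judged:
By the outcome, as a careful person would: the job done as asked, in the order asked, and still so for the second after the job is handed in, with the robot touching nothing.
It also fails if it takes over 64 s, if anything falls off the work surface, if the arm or the gripper's body presses on something with over 40 N, if the wrist force passes 120 N, or if a joint passes its speed limit or range.

## Working session

There is one attempt and no reset: what is moved stays moved. The work goes in short steps, Python scripts to look and compute and a shell command to move; the robot and the scene stay as the last step left them, time stands still between calls to the robot, and variables do not carry over. Pictures are saved under pics/ and viewed, and the job is handed in when it is done.

```bash
mkdir -p pics; ls; python3 - <<'E'
from workcell import r
import cv2
s=r.sense();print({k:s[k] for k in('time','position','orientation','finger_gap','ft_force')}, r.hold_point_z)
for n in('top','scene'):
    im,d=r.get_image(n);cv2.imwrite(f'pics/{n}0.png',im[:,:,::-1]);import numpy as np;np.save(f'pics/{n}0.npy',d)
    c=r.camera_info(n);print(n,c)
E
```

```text
pics
{'time': 0.0, 'position': array([ 0.23170955, -0.60660486,  0.23038367]), 'orientation': array([-9.52118671e-04,  9.83410928e-01,  1.81389112e-01, -1.71545064e-04]), 'finger_gap': 0.08560401083830797, 'ft_force': array([-0.2922105 , -1.41710905,  0.52266311])} 0.0187
top {'intrinsics': array([[420.87894773,   0.        , 323.91559065],
       [  0.        , 420.87894773, 202.91143179],
       [  0.        ,   0.        ,   1.        ]]), 'distortion': array([-0.03766738,  0.        ,  0.        ,  0.        ,  0.        ]), 'extrinsics': array([[-1.41442489e-02, -9.99899804e-01,  5.67708138e-04,
         7.52675934e-02],
       [-9.93503548e-01,  1.39896474e-02, -1.12937993e-01,
         5.13189269e-01],
       [ 1.12918735e-01, -2.16144313e-03, -9.93601876e-01,
         1.08202415e+00],
       [ 0.00000000e+00,  0.00000000e+00,  0.00000000e+00,
         1.00000000e+00]])}
scene {'intrinsics': array([[391.25378234,   0.        , 315.40191208],
       [  0.        , 391.25378234, 199.78081213],
       [  0.        ,   0.        ,   1.        ]]), 'distortion': array([-0.07669985,  0.        ,  0.        ,  0.        ,  0.        ]), 'extrinsics': array([[ 0.48059947,  0.8768135 , -0.01490765, -0.28926603],
       [ 0.70446216, -0.3961427 , -0.5889007 , -0.26790715],
       [-0.52226164,  0.27252348, -0.8080679 ,  1.28865251],
       [ 0.        ,  0.        ,  0.        ,  1.        ]])}
```

View pics/top0.png

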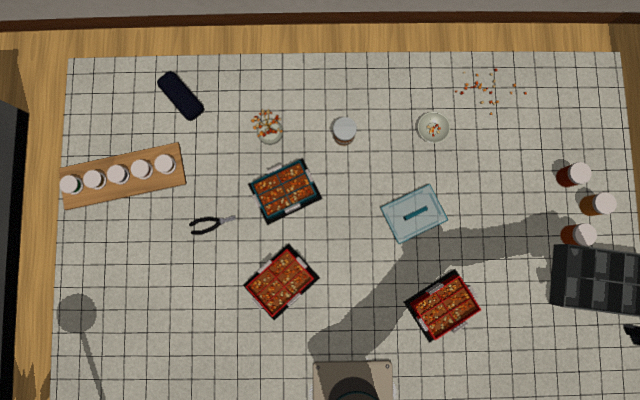

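View pics/scene0.png

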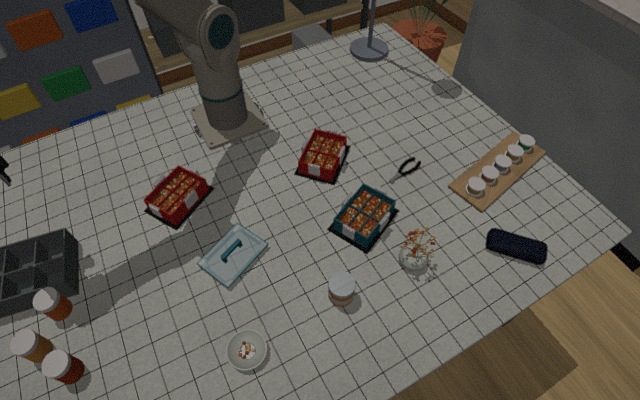

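The top view shows the teal box near (285,190), the lid near (414,213) with its handle, the tree at (268,130), the jar at (344,129), the dish at (433,127) and the pliers at (212,225). There are two red look-alike boxes. Next I measure with masks and rays.

```bash
cat > h.py <<'E'
from workcell import r
import numpy as np,cv2
from scipy.spatial.transform import Rotation as R
def ray(c,uv,z):
    uv=np.atleast_2d(np.array(uv,float))
    p=cv2.undistortPoints(uv[:,None],c['intrinsics'],c['distortion'])[:,0]
    E=c['extrinsics'];Rm=E[:3,:3];o=-Rm.T@E[:3,3]
    d=np.c_[p,np.ones(len(p))]@Rm
    return o+d*((z-o[2])/d[:,2])[:,None]
def proj(c,P):
    E=c['extrinsics'];rv=cv2.Rodrigues(E[:3,:3])[0]
    return cv2.projectPoints(np.atleast_2d(P).astype(float),rv,E[:3,3],c['intrinsics'],c['distortion'])[0][:,0]
E
python3 - <<'E'
from h import *
for n,(u0,v0,u1,v1) in dict(top=(235,150,460,260),scene=(190,170,410,300)).items():
    im=cv2.imread(f'pics/{n}0.png');c=r.camera_info(n)
    cv2.imwrite(f'pics/{n}0z.png',cv2.resize(im[v0:v1,u0:u1],None,fx=3.5,fy=3.5,interpolation=cv2.INTER_CUBIC))
    hsv=cv2.cvtColor(im,cv2.COLOR_BGR2HSV)
    m=cv2.inRange(hsv,(84,60,20),(105,255,255))
    k=np.zeros_like(m);k[v0:v1,u0:u1]=m[v0:v1,u0:u1]
    nn,l,st,ce=cv2.connectedComponentsWithStats(k)
    for i in range(1,nn):
        if st[i,4]>25:print(n,i,st[i],ce[i])
    cv2.imwrite(f'pics/{n}0m.png',cv2.resize(k[v0:v1,u0:u1],None,fx=3.5,fy=3.5))
E
```

```text
top 1 [251 160  66  60 426] [283.18779343 189.55399061]
top 5 [414 184  34  42  72] [434.81944444 202.59722222]
top 17 [381 203  19  41  50] [388.58 221.28]
top 19 [404 206  24  14 106] [415.35849057 212.80188679]
scene 1 [332 184  63  64 836] [362.94736842 215.72488038]
scene 11 [221 239  21  24 151] [230.41721854 249.50331126]
scene 14 [197 241  71  47 127] [236.63779528 267.53543307]
```

View pics/top0z.png

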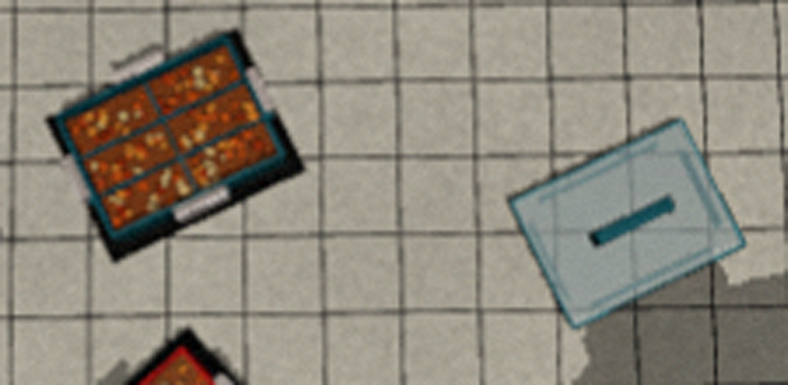

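View pics/top0m.png

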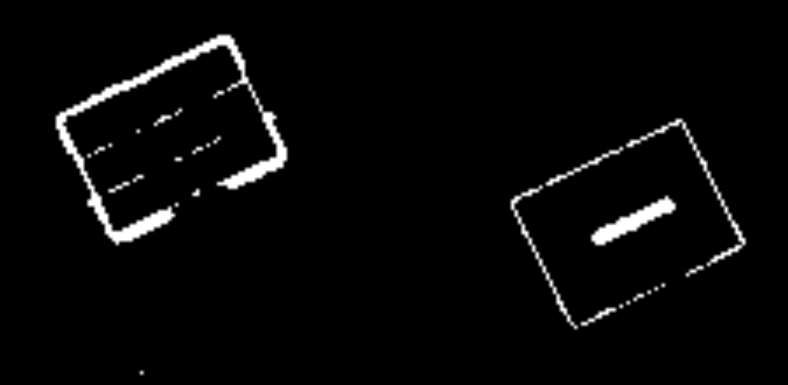

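View pics/scene0z.png

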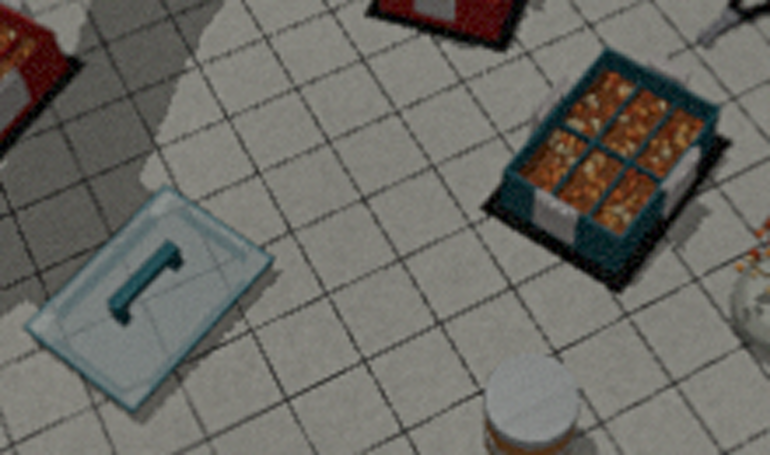

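```bash
cat > m.py <<'E'
from h import *
def pts3(c,d,uv):
    p=cv2.undistortPoints(np.array(uv,float)[:,None],c['intrinsics'],c['distortion'])[:,0]
    z=d[uv[:,1],uv[:,0]];P=np.c_[p*z[:,None],z];E=c['extrinsics'];return (P-E[:3,3])@E[:3,:3]
def rect(P):
    (x,y),(w,h),a=cv2.minAreaRect(P[:,:2].astype(np.float32)*1000)
    b=cv2.boxPoints(((x,y),(w,h),a));e=[b[1]-b[0],b[2]-b[1]];L=max(e,key=np.linalg.norm)
    return x/1000,y/1000,w,h,np.degrees(np.arctan2(L[1],L[0]))%180
E
python3 - <<'E'
from m import *
for n,wl,wb in (('top',(375,180,450,245),(245,150,325,225)),('scene',(190,220,275,295),(325,180,400,255))):
    im=cv2.imread(f'pics/{n}0.png');d=np.load(f'pics/{n}0.npy');c=r.camera_info(n)
    m=cv2.inRange(cv2.cvtColor(im,cv2.COLOR_BGR2HSV),(84,60,20),(105,255,255))
    for nm,w,z in(('lid',wl,.0165),('box',wb,.05)):
        v,u=np.nonzero(m[w[1]:w[3],w[0]:w[2]]);uv=np.c_[u+w[0],v+w[1]]
        P3=pts3(c,d,uv);P=ray(c,uv,z)
        print(n,nm,len(uv),'z pct',np.percentile(P3[:,2],[2,25,50,75,98]).round(4))
        if nm=='lid':
            print(' lid',rect(P))
            hm=P3[:,2]>.03;Q=ray(c,uv[hm],.0425);print(' handle',hm.sum(),rect(Q),P3[hm,2].max(),Q.mean(0))
        else:
            k=P3[:,2]>.042;print(' box',k.sum(),rect(P[k]),rect(P3[k]))
E
```

```text
top lid 278 z pct [-0.      0.0152  0.0175  0.0405  0.045 ]
 lid (0.4843003845214844, -0.1712889709472656, 109.42700958251953, 150.1367950439453, np.float32(114.56364))
 handle 100 (0.47430795288085936, -0.1508048553466797, 11.640249252319336, 108.44734191894531, np.float32(116.69381)) 1.133017058531228 [ 0.48362934 -0.1700381   0.0425    ]
top box 464 z pct [-0.0007  0.021   0.0362  0.0485  0.0525]
 box 194 (0.5522951049804687, 0.1748145751953125, 102.59036254882812, 141.85281372070312, np.float32(114.83957)) (0.5524985961914063, 0.1751044158935547, 102.84233856201172, 142.02764892578125, np.float32(114.852264))
scene lid 306 z pct [0.0031 0.0157 0.0194 0.0413 0.0445]
 lid (0.48661203002929687, -0.1735699462890625, 109.81390380859375, 149.29676818847656, np.float32(114.46914))
 handle 137 (0.4897359619140625, -0.17354737854003907, 15.886730194091797, 65.22530364990234, np.float32(113.989815)) 0.04627554543681819 [ 0.48860371 -0.17424438  0.0425    ]
scene box 839 z pct [0.0024 0.0275 0.0346 0.0439 0.0516]
 box 261 (0.5596438598632812, 0.16254718017578124, 103.95540618896484, 165.46246337890625, np.float32(115.36928)) (0.724724853515625, -0.009406768798828125, 135.81317138671875, 661.3052978515625, np.float32(133.25644))
```

Both cameras put the lid near (0.485, -0.172), long axis at 114.5°, with sizes matching (109 x 150 mm). The top camera puts the box at (0.5525, 0.175), 114.8°, also with matching sizes. I'll move above the lid next.

```bash
cat > go.py <<'E'
import sys
from h import *
# usage: go.py x y z(TCP) yaw_of_tool_x_deg [cam]
def tgt(x,y,z,yaw):
    a=np.radians(yaw);xx=np.array([np.cos(a),np.sin(a),0]);zz=np.array([0,0,-1.]);return np.c_[xx,np.cross(zz,xx),zz]
if __name__=='__main__':
    s=r.sense();q=s['orientation'];R0=R.from_quat([q[1],q[2],q[3],q[0]]).as_matrix()
    x,y,z,w=map(float,sys.argv[1:5])
    d=R0.T@(np.array([x,y,z])-s['position'])*1000
    rv=R.from_matrix(R0.T@tgt(x,y,z,w)).as_rotvec(degrees=True)
    print('turn',rv.round(2),'shift',d.round(1),'| pos',s['position'].round(4),'toolx yaw',np.degrees(np.arctan2(R0[1,0],R0[0,0])).round(2),'z',R0[:,2].round(4),'q',s['joint_positions'].round(2),'F',s['ft_force'].round(1),'gap',s['finger_gap'].round(4),'t',s['time'])
E
python3 go.py 0.485 -0.172 0.22 114.5
python3 - <<'E'
from h import *
E=r.camera_info('wrist')['extrinsics'];s=r.sense();q=s['orientation'];R0=R.from_quat([q[1],q[2],q[3],q[0]]).as_matrix()
o=-E[:3,:3].T@E[:3,3];print('cam in tool',R0.T@(o-s['position']),'axes',(R0.T@E[:3,:3].T).round(3),r.camera_info('wrist')['intrinsics'])
E
```

```text
cam in tool [ 0.08124803  0.00107511 -0.14326249] axes [[ 0.    -0.948 -0.318]
 [ 1.    -0.     0.001]
 [-0.001 -0.318  0.948]] [[352.49163473   0.         321.25969846]
 [  0.         352.49163473 194.09185736]
 [  0.           0.           1.        ]]Traceback (most recent call last):
  File "go.py", line 11, in <module>
    print('turn',rv.round(2),'shift',d.round(1),'| pos',s['position'].round(4),'toolx yaw',np.degrees(np.arctan2(R0[1,0],R0[0,0])).round(2),'z',R0[:,2].round(4),'q',s['joint_positions'].round(2),'F',s['ft_force'].round(1),'gap',s['finger_gap'].round(4),'t',s['time'])
                                                                                                                                                                                                                                    ^^^^^^^^^^^^^^^^^^^^^
AttributeError: 'float' object has no attribute 'round'
```

```bash
sed -i "s/s\['finger_gap'\].round(4)/round(s['finger_gap'],4)/" go.py
python3 go.py 0.485 -0.172 0.22 114.5; sed -n 1,5p /dev/null
```

```text
turn [-8.00e-02 -8.00e-02 -9.36e+01] shift [ 391.7 -315.7   11. ] | pos [ 0.2317 -0.6067  0.2305] toolx yaw 20.9 z [-6.0e-04  1.6e-03 -1.0e+00] q [ 1.14  0.63  0.04  1.52 -0.03  1.   -0.02] F [-0.4  0.1  0.2] gap 0.0853 t 0.1
```

```bash
python3 -m creep '[[[0,0,-7,40,-32,0,100],[0,0,-14,80,-64,0,100],[0,0,-21,112,-90,2,100],[0,0,-28,144,-116,4,100],[0,0,-35,176,-142,5,100]]]'; python3 go.py 0.485 -0.172 0.22 114.5
```

```text
time: 0.52
position: [0.3371, -0.4253, 0.2265]
orientation: [-0.0, 0.882, 0.471, -0.0]
ft_force: [1.3, 0.2, 0.3]
finger_gap: 0.0856
turn [-2.000e-02 -3.000e-02 -5.827e+01] shift [292.7 -17.9   6.6] | pos [ 0.3371 -0.4253  0.2265] toolx yaw 56.23 z [-3.e-04  5.e-04 -1.e+00] q [ 0.94  0.48 -0.14  1.82  0.09  0.84  0.17] F [1.3 0.2 0.3] gap 0.0856 t 0.5167
```

```bash
python3 -m creep '[[[0,0,-7,36,-3,1,100],[0,0,-14,72,-6,2,100],[0,0,-21,108,-9,3,100],[0,0,-28,144,-12,4,100],[0,0,-35,180,-14,5,100]]]'; python3 go.py 0.485 -0.172 0.22 114.5
```

```text
time: 0.93
position: [0.4262, -0.2686, 0.2217]
orientation: [-0.0, 0.699, 0.715, -0.0]
ft_force: [-0.4, 0.0, 0.2]
finger_gap: 0.0855
turn [-3.000e-02 -1.000e-02 -2.326e+01] shift [95.3 60.9  1.7] | pos [ 0.4262 -0.2686  0.2217] toolx yaw 91.24 z [-5.e-04  1.e-04 -1.e+00] q [ 0.73  0.45 -0.32  1.92  0.19  0.8   0.33] F [-0.4  0.   0.2] gap 0.0855 t 0.9333
```

```bash
python3 -m creep '[[[0,0,-6,25,16,0,100],[0,0,-12,50,32,0,100],[0,0,-18,75,48,0,100],[0,0,-23.3,95,61,2,100],[0,0,-23.3,95,61,2,100]]]'; python3 go.py 0.485 -0.172 0.22 114.5
python3 - <<'E'
from h import *
im,d=r.get_image('wrist');cv2.imwrite('pics/w1.png',im[:,:,::-1]);np.save('pics/w1.npy',d)
E
```

```text
time: 1.35
position: [0.4884, -0.1686, 0.2198]
orientation: [0.0, 0.538, 0.843, 0.002]
ft_force: [-0.1, -0.0, 0.2]
finger_gap: 0.0856
turn [ 0.22 -0.13  0.35] shift [-1.6 -4.5 -0.2] | pos [ 0.4884 -0.1686  0.2198] toolx yaw 114.85 z [ 0.0025  0.0037 -1.    ] q [ 0.59  0.48 -0.44  1.89  0.27  0.82  0.44] F [-0.1 -0.   0.2] gap 0.0856 t 1.35
```

View pics/w1.png

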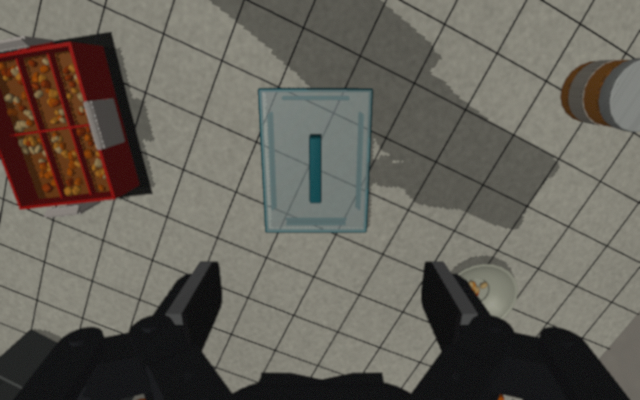

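The wrist image shows the lid at (316,160) with the handle bar at (316,168), square between the open fingers. The dish is at (485,290), well clear. I'll measure it now that the arm has settled.

```bash
cat > wl.py <<'E'
import sys
from m import *
c=r.camera_info('wrist');s=r.sense();im,d=r.get_image('wrist');im=im[:,:,::-1]
n=sys.argv[1];cv2.imwrite(f'pics/{n}.png',im);np.save(f'pics/{n}.npy',d)
m=cv2.inRange(cv2.cvtColor(im,cv2.COLOR_BGR2HSV),(84,60,20),(105,255,255))
w=(250,60,390,255);v,u=np.nonzero(m[w[1]:w[3],w[0]:w[2]]);uv=np.c_[u+w[0],v+w[1]]
k=cv2.connectedComponentsWithStats(m)
print('lid',rect(ray(c,uv,.0165)))
nn,l,st,ce=k
lab=l[168,316];vv,uu=np.nonzero(l==lab);print('handle',st[lab],rect(ray(c,np.c_[uu,vv],.0425)))
E
python3 wl.py w2;python3 go.py 0.485 -0.172 0.22 114.5
```

```text
lid (0.48443429565429685, -0.17429920959472656, 108.9018325805664, 148.45654296875, np.float32(114.72116))
handle [313 133  12  68 804] (0.48395394897460936, -0.17307069396972657, 10.580100059509277, 64.41709899902344, np.float32(114.505585))
turn [-0.04 -0.04 -0.23] shift [ 1.8  0.3 -0.5] | pos [ 0.4855 -0.1737  0.2195] toolx yaw 114.27 z [-9.e-04  3.e-04 -1.e+00] q [ 0.59  0.48 -0.44  1.89  0.27  0.83  0.44] F [-0.8  0.3 -0.5] gap 0.0853 t 1.45
```

```bash
python3 go.py 0.484 -0.173 0.023 114.6; python3 -m creep '[[[0,0,-0.2,1,1,40,70],[0,0,-0.3,1.2,1.6,80,60],[0,0,-0.3,1.2,1.6,115,50],[0,0,-0.3,1.2,1.6,140,50],[0,0,-0.3,1.2,1.6,150,50]]]';python3 go.py 0.484 -0.173 0.023 114.6;
```

```text
turn [-0.04 -0.04 -0.33] shift [  1.1  -0.9 196.5] | pos [ 0.4855 -0.1737  0.2195] toolx yaw 114.27 z [-9.e-04  3.e-04 -1.e+00] q [ 0.59  0.48 -0.44  1.89  0.27  0.83  0.44] F [-0.8  0.3 -0.5] gap 0.0853 t 1.45
time: 1.87
position: [0.4831, -0.1739, 0.0665]
orientation: [-0.003, 0.542, 0.84, -0.002]
ft_force: [-1.0, -0.4, 0.1]
finger_gap: 0.0425
turn [-0.34 -0.18 -0.28] shift [ 0.4  1.4 43.5] | pos [ 0.4831 -0.1739  0.0665] toolx yaw 114.32 z [-6.7e-03  4.0e-04 -1.0e+00] q [ 0.49  0.71 -0.3   2.02  0.43  0.48  0.3 ] F [-1.  -0.4  0.1] gap 0.0425 t 1.8667
```

```bash
python3 -m creep '[[[0,0,-0.2,0,0,15,50],[0,0,-0.2,0,0,30,50],[0,0,-0.2,0,0,40,50],[0,0,-0.2,0,0,43,50],[0,0,-0.2,0,0,43,50]]]';python3 go.py 0.484 -0.173 0.023 114.6;
```

```text
time: 2.28
position: [0.4862, -0.1733, 0.0268]
orientation: [-0.0, 0.54, 0.842, -0.0]
ft_force: [0.3, 0.2, 0.2]
finger_gap: 0.0428
turn [-0.04  0.    0.04] shift [ 1.2 -1.9  3.8] | pos [ 0.4862 -0.1733  0.0268] toolx yaw 114.64 z [-7.e-04 -4.e-04 -1.e+00] q [ 0.45  0.78 -0.24  2.03  0.47  0.39  0.26] F [0.3 0.2 0.2] gap 0.0428 t 2.2833
```

```bash
python3 -m creep '[[[0,0,0,1,-2,2,50],[0,0,0,1,-2,3,50],[0,0,0,1,-2,3,20],[0,0,0,1,-2,3,0],[0,0,0,1,-2,3,0]]]'; python3 -m creep '[[[0,0,0,0,0,0,0],[0,0,0,0,0,0,0],[0,0,0,0,0,0,0]]]';python3 go.py 0.484 -0.173 0.023 114.6;
```

```text
time: 2.7
position: [0.4846, -0.1727, 0.0245]
orientation: [0.0, 0.54, 0.842, 0.0]
ft_force: [0.6, 0.1, 4.3]
finger_gap: 0.0105
time: 2.95
position: [0.4846, -0.1728, 0.0245]
orientation: [0.0, 0.539, 0.842, -0.0]
ft_force: [-0.8, -0.1, 6.3]
finger_gap: 0.0101
turn [0.03 0.04 0.1 ] shift [ 0.  -0.6  1.5] | pos [ 0.4846 -0.1728  0.0245] toolx yaw 114.7 z [ 7.e-04 -5.e-04 -1.e+00] q [ 0.45  0.78 -0.24  2.04  0.47  0.37  0.26] F [-0.8 -0.1  6.3] gap 0.0101 t 2.95
```

```bash
python3 -m creep '[[[0,0,0,0,0,-10,0],[0,0,0,0,0,-30,0],[0,0,0,0,0,-60,0],[0,0,0,0,0,-95,0],[0,0,0,0,0,-130,0]]]';python3 go.py 0.5525 0.175 0.17 114.8
python3 - <<'E'
from h import *
im,d=r.get_image('wrist');cv2.imwrite('pics/w3.png',im[:,:,::-1]);np.save('pics/w3.npy',d)
E
```

```text
time: 3.37
position: [0.4834, -0.1722, 0.1553]
orientation: [-0.001, 0.539, 0.842, -0.0]
ft_force: [1.1, -1.1, -1.4]
finger_gap: 0.0103
turn [-0.07 -0.08 -0.07] shift [286.5 208.  -14.6] | pos [ 0.4834 -0.1722  0.1553] toolx yaw 114.73 z [-1.7e-03  8.0e-04 -1.0e+00] q [ 0.56  0.57 -0.4   1.96  0.34  0.68  0.38] F [ 1.1 -1.1 -1.4] gap 0.0103 t 3.3667
```

View pics/w3.png

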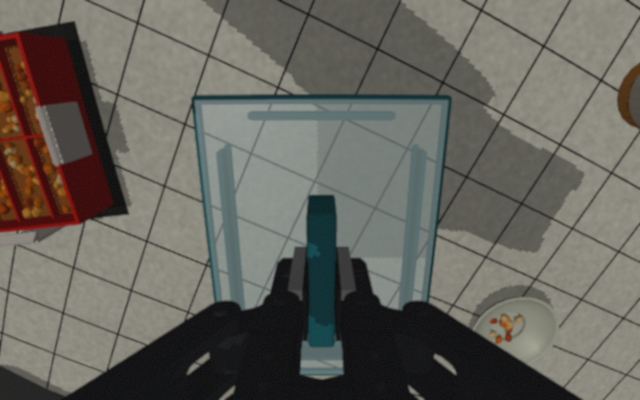

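The handle is gripped well: the bar shows at (321,270) between the pads, and the lid's far edge is on row 97. Next I move towards the box, stopping short at height so the wrist camera can see it over the lid's edge.

```bash
python3 go.py 0.588 0.097 0.30 114.8; python3 -m creep '[[[0,0,0,20,19,-20,0],[0,0,0,46,41,-40,0],[0,0,0,74,64,-64,0],[0,0,0,100,88,-85,0],[0,0,0,126,110,-105,0]]]';python3 go.py 0.588 0.097 0.30 114.8
```

```text
turn [ 0.4   0.37 -0.08] shift [ 202.4  205.2 -138.3] | pos [ 0.4876 -0.1731  0.1615] toolx yaw 114.72 z [ 0.009  -0.0029 -1.    ] q [ 0.56  0.56 -0.41  1.96  0.34  0.68  0.38] F [ 0.9 -0.3  2.8] gap 0.0104 t 3.4167
time: 3.83
position: [0.5315, -0.0106, 0.2605]
orientation: [0.0, 0.54, 0.842, 0.0]
ft_force: [1.7, 0.2, -1.1]
finger_gap: 0.0108
turn [ 0.03  0.01 -0.11] shift [ 74.1  96.3 -39.5] | pos [ 0.5315 -0.0106  0.2605] toolx yaw 114.69 z [ 6.e-04  0.e+00 -1.e+00] q [ 0.29  0.45 -0.46  1.8   0.25  0.94  0.15] F [ 1.7  0.2 -1.1] gap 0.0108 t 3.8333
```

```bash
python3 -m creep '[[[0,0,0,22,29,-12,0],[0,0,0,44,58,-24,0],[0,0,0,66,86,-36,0],[0,0,-0.1,74,96,-39,0],[0,0,-0.1,74,96,-39,0]]]';python3 -m creep '[[[0,0,0,0,0,0,0],[0,0,0,0,0,0,0]]]'; python3 go.py 0.588 0.097 0.30 114.8
python3 - <<'E'
from h import *
import pickle
c=r.camera_info('wrist');s=r.sense();im,d=r.get_image('wrist');cv2.imwrite('pics/w4.png',im[:,:,::-1]);np.save('pics/w4.npy',d);pickle.dump((c,s),open('w4.pkl','wb'))
E
```

```text
time: 4.25
position: [0.5888, 0.1006, 0.2991]
orientation: [0.0, 0.536, 0.844, 0.002]
ft_force: [0.5, -0.1, -1.4]
finger_gap: 0.0105
time: 4.42
position: [0.5869, 0.0932, 0.2971]
orientation: [-0.0, 0.539, 0.842, -0.001]
ft_force: [-0.4, 0.1, -1.7]
finger_gap: 0.0105
turn [-0.16  0.06 -0.08] shift [ 3.   2.6 -2.9] | pos [0.5869 0.0932 0.2971] toolx yaw 114.72 z [-0.0021 -0.002  -1.    ] q [ 0.09  0.52 -0.47  1.58  0.25  1.11 -0.01] F [-0.4  0.1 -1.7] gap 0.0105 t 4.4167
```

View pics/w4.png

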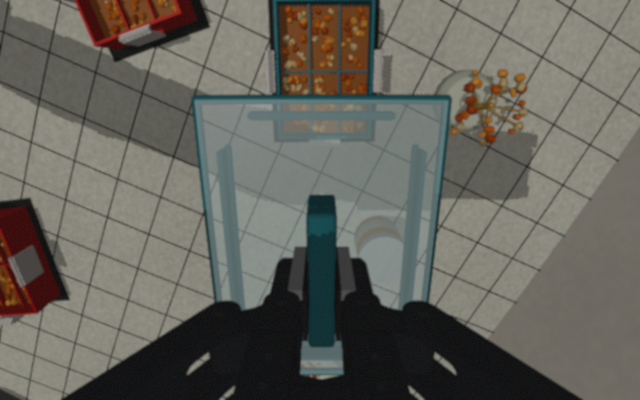

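The wrist view shows the box upright in the frame, with long walls at columns about 275 and 377, the far end on row 2 and the near end about row 138 through the clear lid. The tree is at (490,105). I'll zoom in for its edges.

```bash
python3 - <<'E'
import cv2
im=cv2.imread('pics/w4.png');cv2.imwrite('pics/w4z.png',cv2.resize(im[0:150,255:400],None,fx=4,fy=4,interpolation=cv2.INTER_NEAREST))
E
```

```text
(no output)
```

View pics/w4z.png

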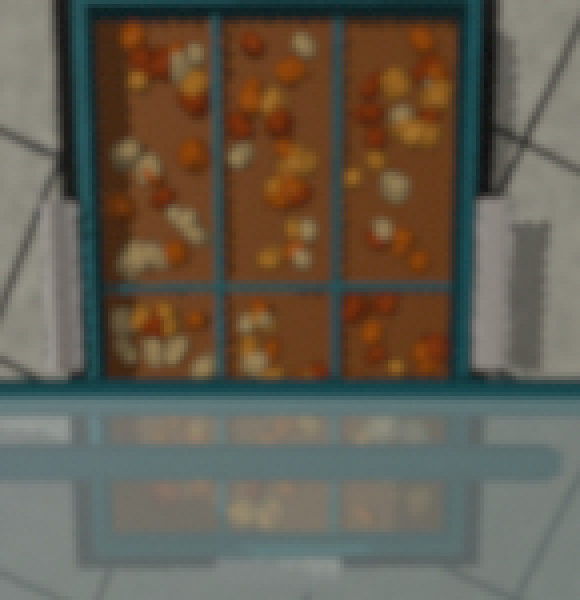

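```bash
python3 -m creep '[[[0,0,0,15,2,0,0],[0,0,0,30,3,0,0],[0,0,0,30,3,0,0],[0,0,0,30,3,0,0]]]'
cat > wb.py <<'E'
from m import *
import pickle
def edges(im,c,rows,cols,name):
    m=cv2.inRange(cv2.cvtColor(im,cv2.COLOR_BGR2HSV),(84,70,20),(105,255,255))
    k=np.zeros_like(m);k[rows[0]:rows[1],cols[0]:cols[1]]=m[rows[0]:rows[1],cols[0]:cols[1]]
    nn,l,st,ce=cv2.connectedComponentsWithStats(k);i=1+np.argmax(st[1:,4]);k=l==i
    print(name,st[i])
    A=[];B=[]
    for v in range(*rows):
        u=np.nonzero(k[v])[0]
        if len(u)>3:A.append((u[0]-.5,v));B.append((u[-1]+.5,v))
    T=[(u,np.nonzero(k[:,u])[0][0]-.5) for u in range(285,365) if k[:,u].any()]
    return [ray(c,X,.05)[:,:2] for X in(A,B,T)]
def fit(P):
    vx,vy,x,y=cv2.fitLine(P.astype(np.float32),cv2.DIST_HUBER,0,.001,1e-4).ravel();return np.array([x,y]),np.array([vx,vy])
E
python3 - <<'E'
from wb import *
c,s=pickle.load(open('w4.pkl','rb'));im4=cv2.imread('pics/w4.png')
c5=r.camera_info('wrist');s5=r.sense();im,d=r.get_image('wrist');im=im[:,:,::-1].copy();cv2.imwrite('pics/w5.png',im);np.save('pics/w5.npy',d);pickle.dump((c5,s5),open('w5.pkl','wb'))
print(s5['position'])
for C,I,n in((c,im4,'w4'),(c5,im,'w5')):
    A,B,T=edges(I,C,(0,92),(265,385),n)
    for q in(A,B,T):
        p,v=fit(q);ang=np.degrees(np.arctan2(v[1],v[0]))%180;res=np.abs((q-p)@np.array([-v[1],v[0]]));print(len(q),p.round(4),ang.round(2),'res',np.median(res)*1000)
    pa,va=fit(A);pb,vb=fit(B);a=np.radians(114.8);e=np.array([np.cos(a),np.sin(a)]);nrm=np.array([e[1],-e[0]])
    print(' width',(B.mean(0)-A.mean(0))@nrm*1000,'centre across',(A.mean(0)+B.mean(0))/2@nrm,'far end along',np.median(T@e),'top-cam box',np.array([.5525,.175])@nrm,np.array([.5525,.175])@e+.071)
E
python3 -c "
import cv2
im=cv2.imread('pics/w5.png');cv2.imwrite('pics/w5z.png',cv2.resize(im[0:190,235:415],None,fx=3,fy=3,interpolation=cv2.INTER_NEAREST))"
```

```text
time: 4.8
position: [0.5775, 0.1226, 0.2977]
orientation: [-0.0, 0.539, 0.842, -0.001]
ft_force: [0.6, -0.9, -1.0]
finger_gap: 0.0106
[0.57746905 0.12261984 0.2976876 ]
w4 [ 272    0  105   92 1337]
92 [0.4977 0.1665] 116.27 res 0.28747975051170366
92 [0.5885 0.2161] 113.52 res 0.4307858255530897
80 [0.5269 0.2357] 24.71 res 0.02597592728802145
 width 103.49515022321562 centre across 0.5731277335483204 far end along -0.007016696553648727 top-cam box 0.574951171317513 -0.0018862168082539044
w5 [ 269   29  103   63 1197]
63 [0.4845 0.1931] 115.89 res 0.32617424825503816
63 [0.5821 0.2312] 114.7 res 0.45376725080712277
80 [0.5332 0.2425] 25.37 res 0.4323234878068394
 width 104.42425780394055 centre across 0.5731840637810368 far end along -0.003162948016220363 top-cam box 0.574951171317513 -0.0018862168082539044
```

View pics/w5z.png

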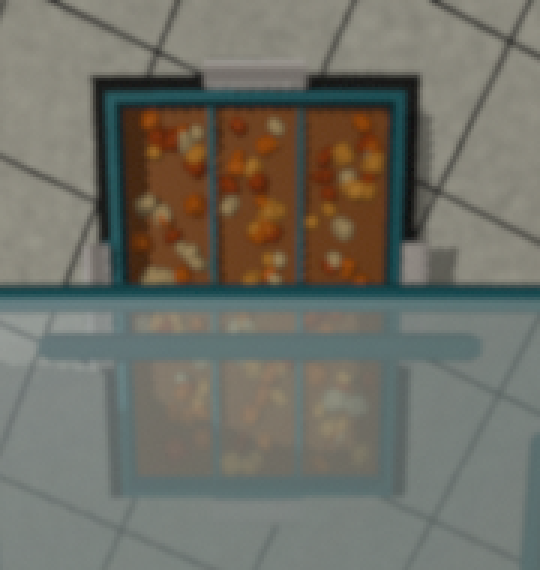

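```bash
python3 - <<'E'
from wb import *
for n in('w4','w5'):
    c,s=pickle.load(open(n+'.pkl','rb'));im=cv2.imread(f'pics/{n}.png');d=np.load(f'pics/{n}.npy')
    q=s['orientation'];R0=R.from_quat([q[1],q[2],q[3],q[0]]).as_matrix();p=s['position']
    m=cv2.inRange(cv2.cvtColor(im,cv2.COLOR_BGR2HSV),(84,70,20),(105,255,255))
    # far edge: rows near 97, side edges rows 105-250
    F=[(u,[v for v in range(92,104) if m[v,u]][0]-.5) for u in list(range(200,262))+list(range(385,444)) if m[92:104,u].any()]
    L=[];Rr=[]
    for v in range(106,280,2):
        u=np.nonzero(m[v,185:226])[0];w=np.nonzero(m[v,415:460])[0]
        if len(u):L.append((185+u[0]-.5,v))
        if len(w):Rr.append((415+w[-1]+.5,v))
    for dz in(.008,.010):
        out=[]
        for X in(F,L,Rr):
            P=(ray(c,X,p[2]-dz)-p)@R0*1000
            a,v=fit(P[:,:2]/1000);out.append((P[:,:2].mean(0).round(2),np.degrees(np.arctan2(v[1],v[0])).round(2)))
        print(n,dz,out,len(L),len(Rr))
    uv=np.array([(u,int(v+1.5)) for u,v in F]);print('depth z of far edge rel tcp',np.median(pts3(c,d,uv)[:,2]-p[2]))
E
```

```text
w4 0.008 [(array([73.14, -1.  ]), np.float32(89.98)), (array([ 29.57, -54.73]), np.float32(-0.47)), (array([29.74, 53.65]), np.float32(0.17))] 87 87
w4 0.01 [(array([73.05, -1.01]), np.float32(89.98)), (array([ 28.9 , -55.45]), np.float32(-0.47)), (array([29.07, 54.36]), np.float32(0.17))] 87 87
depth z of far edge rel tcp -0.007731161707508205
w5 0.008 [(array([73.16, -0.98]), np.float32(89.98)), (array([ 29.61, -54.75]), np.float32(-0.47)), (array([29.71, 53.69]), np.float32(0.16))] 87 87
w5 0.01 [(array([73.06, -0.99]), np.float32(89.98)), (array([ 28.94, -55.47]), np.float32(-0.47)), (array([29.04, 54.4 ]), np.float32(0.16))] 87 87
depth z of far edge rel tcp -0.007612703693237133
```

```bash
python3 -c "
from h import *
print(ray(r.camera_info('top'),[(270,134),(344,130)],.03))"; python3 go.py 0.5514 0.1745 0.12 115.0
```

```text
[[0.70281587 0.21050139 0.03      ]
 [0.71100115 0.0111212  0.03      ]]
turn [-0.05  0.07 -0.28] shift [ 59.2  -1.9 177.6] | pos [0.5779 0.1218 0.2977] toolx yaw 114.72 z [-3.0e-04 -1.6e-03 -1.0e+00] q [ 0.04  0.51 -0.47  1.59  0.25  1.1  -0.06] F [ 0.9 -0.6 -1.2] gap 0.0104 t 4.85
```

```bash
python3 -m creep '[[[0,0,-0.3,20,-1,25,0],[0,0,-0.3,40,-2,60,0],[0,0,-0.3,59,-2,95,0],[0,0,-0.3,59,-2,130,0],[0,0,-0.3,59,-2,160,0]]]'; python3 go.py 0.5514 0.1745 0.12 115.0
```

```text
time: 5.27
position: [0.5508, 0.1756, 0.1359]
orientation: [-0.0, 0.536, 0.844, -0.001]
ft_force: [0.7, -1.2, -2.1]
finger_gap: 0.0104
turn [-0.07  0.02  0.13] shift [-1.3  0.1 15.9] | pos [0.5508 0.1756 0.1359] toolx yaw 115.13 z [-9.e-04 -8.e-04 -1.e+00] q [-0.1   0.67 -0.4   1.81  0.37  0.74 -0.26] F [ 0.7 -1.2 -2.1] gap 0.0104 t 5.2667
```

```bash
python3 -m creep '[[[0,0,0,-1,0,10,0],[0,0,0,-1,0,24,0],[0,0,0,-1,0,30,0],[0,0,0,-1,0,30,0]]]'; python3 go.py 0.5514 0.1745 0.10 115.0
python3 - <<'E'
from h import *
for n in('top','scene'):
    im,d=r.get_image(n);im=im[:,:,::-1];cv2.imwrite(f'pics/{n}6.png',im)
    u,v=(235,140) if n=='top' else (310,140)
    cv2.imwrite(f'pics/{n}6z.png',cv2.resize(im[v:v+110,u:u+110],None,fx=5,fy=5,interpolation=cv2.INTER_CUBIC))
E
```

```text
time: 5.6
position: [0.552, 0.174, 0.1073]
orientation: [-0.0, 0.537, 0.843, -0.001]
ft_force: [-0.6, 0.3, -1.8]
finger_gap: 0.0103
turn [-0.09  0.04  0.  ] shift [ 0.8 -0.3  7.3] | pos [0.552  0.174  0.1073] toolx yaw 115.0 z [-0.0012 -0.0013 -1.    ] q [-0.12  0.72 -0.38  1.82  0.4   0.68 -0.28] F [-0.6  0.3 -1.8] gap 0.0103 t 5.6
```

View pics/top6z.png

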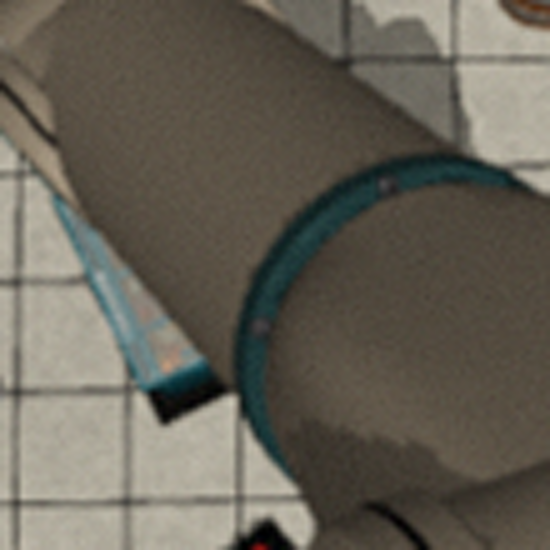

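View pics/scene6z.png

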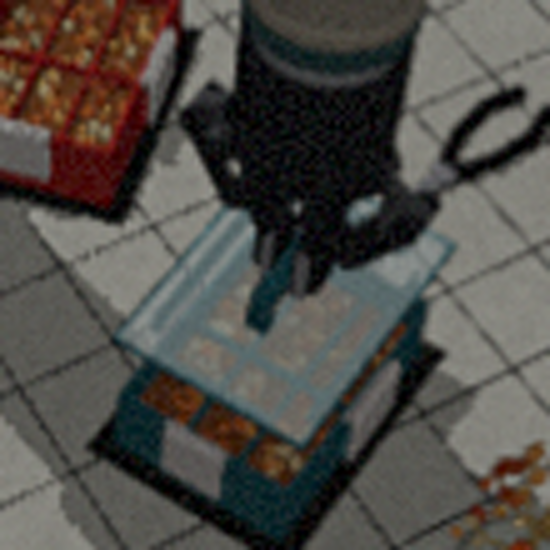

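The top view is blocked by the arm. The scene view shows the held lid squarely above the box, so I lower it in steps, watching the force.

```bash
python3 -m creep '[[[0,0,0,0.5,-0.3,10,0],[0,0,0,0.5,-0.3,20,0],[0,0,0,0.5,-0.3,27,0],[0,0,0,0.5,-0.3,30,0],[0,0,0,0.5,-0.3,30,0]]]'; python3 go.py 0.5514 0.1745 0.070 115.0
```

```text
time: 6.12
position: [0.5506, 0.1755, 0.0767]
orientation: [-0.001, 0.536, 0.844, -0.001]
ft_force: [-0.2, -0.1, -0.8]
finger_gap: 0.0106
turn [-0.12 -0.01  0.11] shift [-1.3  0.3  6.7] | pos [0.5506 0.1755 0.0767] toolx yaw 115.11 z [-1.9e-03 -8.0e-04 -1.0e+00] q [-0.13  0.76 -0.35  1.84  0.42  0.62 -0.31] F [-0.2 -0.1 -0.8] gap 0.0106 t 6.1167
```

```bash
python3 -m creep '[[[0,0,0,0,0,0,0]]]';python3 -m creep '[[[0,0,0,0,0,0,0]]]'; python3 go.py 0.5514 0.1745 0.070 115.0
```

```text
time: 6.2
position: [0.5512, 0.1759, 0.0776]
orientation: [-0.0, 0.536, 0.844, -0.0]
ft_force: [0.1, 0.5, -1.8]
finger_gap: 0.0105
time: 6.28
position: [0.5516, 0.176, 0.078]
orientation: [0.0, 0.536, 0.844, 0.0]
ft_force: [-0.1, 0.5, -1.0]
finger_gap: 0.0103
turn [ 0.03 -0.    0.11] shift [-1.3 -0.8  8. ] | pos [0.5516 0.176  0.078 ] toolx yaw 115.11 z [ 4.e-04  2.e-04 -1.e+00] q [-0.13  0.76 -0.35  1.84  0.42  0.62 -0.31] F [-0.1  0.5 -1. ] gap 0.0103 t 6.2833
```

```bash
python3 -m creep '[[[0,0,-0.1,-1.3,-0.8,1,0],[0,0,-0.1,-1.3,-0.8,3,0],[0,0,-0.1,-1.3,-0.8,5,0],[0,0,-0.1,-1.3,-0.8,5,0]]]'; python3 go.py 0.5514 0.1745 0.070 115.0;python3 -m creep '[[[0,0,0,0,0,1,0],[0,0,0,0,0,2,0],[0,0,0,0,0,3,0],[0,0,0,0,0,3,0]]]'; python3 go.py 0.5514 0.1745 0.070 115.0
```

```text
time: 6.62
position: [0.551, 0.1741, 0.0726]
orientation: [-0.0, 0.536, 0.844, -0.0]
ft_force: [0.5, -0.6, -1.1]
finger_gap: 0.0106
turn [-0.03  0.    0.19] shift [0.2 0.5 2.6] | pos [0.551  0.1741 0.0726] toolx yaw 115.19 z [-4.e-04 -2.e-04 -1.e+00] q [-0.13  0.76 -0.35  1.84  0.43  0.61 -0.31] F [ 0.5 -0.6 -1.1] gap 0.0106 t 6.6167
time: 6.95
position: [0.5516, 0.1741, 0.0703]
orientation: [0.0, 0.536, 0.844, 0.0]
ft_force: [-0.5, -1.7, 2.9]
finger_gap: 0.0108
turn [0.04 0.03 0.19] shift [ 0.5 -0.1  0.3] | pos [0.5516 0.1741 0.0703] toolx yaw 115.19 z [ 8.e-04 -2.e-04 -1.e+00] q [-0.14  0.77 -0.35  1.84  0.43  0.6  -0.31] F [-0.5 -1.7  2.9] gap 0.0108 t 6.95
```

Contact came at TCP z = 0.0703, so the lid top is at about 62 mm. That matches the given loose rest height, whereas a lip on the rim would sit at 66.5 mm. I'll let go and rise.

```bash
python3 -m creep '[[[0,0,0,0,0,0,15],[0,0,0,0,0,0,40],[0,0,0,0,0,0,50],[0,0,0,0,0,0,50]]]';python3 -m creep '[[[0,0,0,0,0,-20,50],[0,0,0,0,0,-50,50],[0,0,0,0,0,-85,30],[0,0,0,0,0,-120,10],[0,0,0,0,0,-140,0]]]'; python3 go.py 0.5514 0.1745 0.070 115.0
cat > snap.py <<'E'
import sys,pickle
from h import *
n=sys.argv[1];c=r.camera_info('wrist');s=r.sense();im,d=r.get_image('wrist');im=im[:,:,::-1].copy();cv2.imwrite(f'pics/{n}.png',im);np.save(f'pics/{n}.npy',d);pickle.dump((c,s),open(n+'.pkl','wb'))
E
python3 snap.py w7
```

```text
time: 7.28
position: [0.5511, 0.1744, 0.0698]
orientation: [-0.0, 0.536, 0.844, -0.0]
ft_force: [-0.2, -0.1, -0.9]
finger_gap: 0.0429
time: 7.7
position: [0.5524, 0.1752, 0.2135]
orientation: [0.001, 0.536, 0.844, 0.002]
ft_force: [-0.2, 1.0, -0.2]
finger_gap: 0.0069
turn [0.26 0.   0.22] shift [ -0.2  -1.9 143.5] | pos [0.5524 0.1752 0.2135] toolx yaw 115.22 z [ 0.0042  0.0019 -1.    ] q [-0.06  0.58 -0.45  1.74  0.31  0.9  -0.21] F [-0.2  1.  -0.2] gap 0.0069 t 7.7
```

View pics/w7.png

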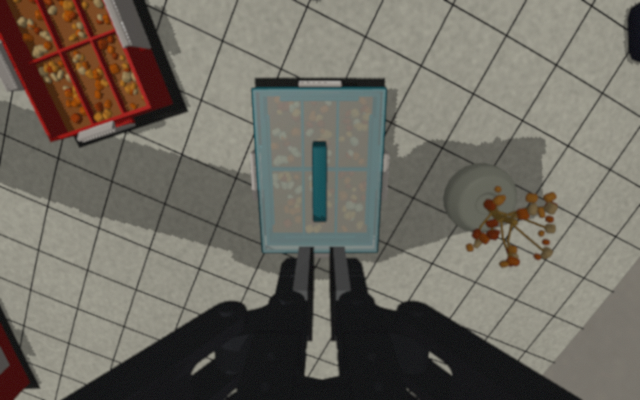

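The lid lies squarely on the box with its handle at (320,180), all four clips visible and the tree untouched at (495,210). Next I measure the lid's pose and tilt.

```bash
cat > lidz.py <<'E'
import sys,pickle
from m import *
n=sys.argv[1];c,s=pickle.load(open(n+'.pkl','rb'));im=cv2.imread(f'pics/{n}.png');d=np.load(f'pics/{n}.npy')
z0=float(sys.argv[2]);bc=np.array([.5517,.1726]);a=np.radians(114.95);e=np.array([np.cos(a),np.sin(a)]);nr=np.array([e[1],-e[0]])
v,u=np.mgrid[0:400,0:640];uv=np.c_[u.ravel(),v.ravel()]
P=pts3(c,d,uv);q=(P[:,:2]-bc);A=q@e;B=q@nr;ok=d.ravel()>0
m=cv2.inRange(cv2.cvtColor(im,cv2.COLOR_BGR2HSV),(80,45,20),(108,255,255)).ravel()>0
rim=ok&m&(P[:,2]>.045)&(P[:,2]<.075)&(abs(A)<.082)&(abs(B)<.062)
print('lid rect',rect(ray(c,uv[rim],z0)),rim.sum())
for nm,k in (('+y',(A>.066)&(abs(B)<.045)),('-y',(A<-.066)&(abs(B)<.045)),('+x',(B>.047)&(abs(A)<.065)),('-x',(B<-.047)&(abs(A)<.065)),('mid',(abs(A)<.06)&(abs(B)<.04)&(abs(B)>.015))):
    k=k&ok&(P[:,2]>.03)&(abs(A)<.0745)&(abs(B)<.0545);print(nm,k.sum(),np.percentile(P[k,2],[5,25,50,75,95]).round(4) if k.sum() else '')
E
python3 lidz.py w7 .062
```

```text
lid rect (0.5515067138671875, 0.17336349487304686, 109.91458129882812, 148.09866333007812, np.float32(115.21589)) 3734
+y 1225 [0.0628 0.0635 0.0639 0.0644 0.0652]
-y 525 [0.0608 0.0616 0.0621 0.0625 0.063 ]
+x 2588 [0.0619 0.063  0.2828 0.2919 0.297 ]
-x 2355 [0.0621 0.0633 0.0648 0.2923 0.2967]
mid 24134 [0.0623 0.0638 0.2697 0.2783 0.2919]
```

The lid rests at about 62–64 mm all round with its centre at (0.5515, 0.173), which is right. Next I press with shut fingertips, long edge a first, 18 mm inside the edge.

```bash
python3 go.py 0.585 0.1889 0.075 115.1; python3 -m creep '[[[0,0,0,0,15,20,0],[0,0,0,0,35,50,0],[0,0,0.1,-0.5,35,90,0],[0,0,0.1,-0.5,35,115,0],[0,0,0.1,-0.5,35,130,0]]]';  python3 -m creep '[[[0,0,0,0,0,0,0]]]'; python3 go.py 0.585 0.1889 0.064 115.1
```

```text
turn [0.56 0.04 0.1 ] shift [ -1.4  32.1 141.7] | pos [0.5541 0.176  0.2163] toolx yaw 115.2 z [ 0.0092  0.0035 -1.    ] q [-0.06  0.57 -0.45  1.73  0.31  0.9  -0.21] F [1.5 1.3 2.5] gap 0.0008 t 7.75
time: 8.17
position: [0.5809, 0.1878, 0.0759]
orientation: [-0.002, 0.536, 0.844, -0.002]
ft_force: [-0.3, 0.2, 0.4]
finger_gap: -0.0003
time: 8.25
position: [0.5801, 0.1876, 0.0757]
orientation: [-0.002, 0.536, 0.844, -0.003]
ft_force: [-1.1, -0.3, -0.5]
finger_gap: 0.0002
turn [-0.44 -0.04  0.02] shift [-0.9  5.1 11.6] | pos [0.5801 0.1876 0.0757] toolx yaw 115.12 z [-0.0073 -0.0027 -1.    ] q [-0.14  0.8  -0.36  1.74  0.41  0.69 -0.29] F [-1.1 -0.3 -0.5] gap 0.0002 t 8.25
```

```bash
python3 -m creep '[[[0,0,0,0,0,0,0],[0,0,0,0,0,0,0],[0,0,0,0,0,0,0]]]'; python3 go.py 0.585 0.1889 0.064 115.1
```

```text
time: 8.5
position: [0.5842, 0.1893, 0.0815]
orientation: [0.001, 0.537, 0.844, 0.001]
ft_force: [0.2, -0.1, 0.5]
finger_gap: -0.0002
turn [ 0.17  0.01 -0.  ] shift [-0.7  0.5 17.5] | pos [0.5842 0.1893 0.0815] toolx yaw 115.1 z [ 0.0027  0.0011 -1.    ] q [-0.14  0.79 -0.37  1.74  0.41  0.69 -0.29] F [ 0.2 -0.1  0.5] gap -0.0002 t 8.5
```

```bash
python3 -m creep '[[[0,0,0,-0.5,0.5,3,0],[0,0,0,-0.5,0.5,6,0],[0,0,0,-0.5,0.5,9,0],[0,0,0,-0.5,0.5,12,0],[0,0,0,-0.5,0.5,13,0]]]';python3 -m creep '[[[0,0,0,0,0,1,0],[0,0,0,0,0,1,0],[0,0,0,0,0,1,0]]]'; python3 go.py 0.585 0.1889 0.063 115.1
```

```text
time: 8.92
position: [0.5835, 0.1883, 0.0664]
orientation: [-0.0, 0.537, 0.844, -0.0]
ft_force: [-0.2, 0.4, 0.2]
finger_gap: 0.0001
time: 9.17
position: [0.5838, 0.1886, 0.0658]
orientation: [-0.0, 0.537, 0.844, 0.0]
ft_force: [0.4, -0.2, 0.2]
finger_gap: 0.0002
turn [-0. -0.  0.] shift [-0.2  1.3  2.8] | pos [0.5838 0.1886 0.0658] toolx yaw 115.1 z [-1.e-04  0.e+00 -1.e+00] q [-0.14  0.81 -0.36  1.74  0.42  0.66 -0.3 ] F [ 0.4 -0.2  0.2] gap 0.0002 t 9.1667
```

```bash
python3 -m creep '[[[0,0,0,0,1.2,1,0],[0,0,0,0,1.2,2,0],[0,0,0,0,1.2,3,0]]]';python3 -m creep '[[[0,0,0,0,0,0.5,0],[0,0,0,0,0,1,0]]]';python3 -m creep '[[[0,0,0,0,0,0.5,0],[0,0,0,0,0,1,0]]]'; python3 -m creep '[[[0,0,0,0,0,0.5,0],[0,0,0,0,0,1,0]]]'
```

```text
time: 9.42
position: [0.585, 0.1891, 0.0629]
orientation: [0.0, 0.537, 0.844, 0.0]
ft_force: [-0.2, 0.3, -0.6]
finger_gap: -0.0001
time: 9.58
position: [0.585, 0.189, 0.062]
orientation: [0.0, 0.537, 0.844, 0.0]
ft_force: [-1.1, -0.3, 3.2]
finger_gap: -0.0002
time: 9.75
position: [0.5851, 0.1891, 0.0615]
orientation: [0.0, 0.537, 0.844, 0.0]
ft_force: [-2.2, -0.5, 7.0]
finger_gap: -0.0002
time: 9.92
position: [0.5851, 0.189, 0.0611]
orientation: [0.0, 0.537, 0.844, 0.0]
ft_force: [-3.0, -0.4, 13.2]
finger_gap: 0.0002
```

```bash
python3 -m creep '[[[0,0,0,0,0,0.5,0],[0,0,0,0,0,0.5,0]]]';python3 -m creep '[[[0,0,0,0,0,0.5,0],[0,0,0,0,0,0.5,0]]]'; python3 -m creep '[[[0,0,0,0,0,0.5,0],[0,0,0,0,0,0.5,0]]]'
```

```text
time: 10.08
position: [0.5853, 0.1888, 0.0605]
orientation: [0.001, 0.537, 0.844, 0.0]
ft_force: [-1.6, -1.6, 8.8]
finger_gap: -0.0002
time: 10.25
position: [0.5854, 0.1888, 0.0602]
orientation: [0.001, 0.537, 0.844, 0.0]
ft_force: [-1.9, -2.2, 9.9]
finger_gap: 0.0
time: 10.42
position: [0.5853, 0.1888, 0.0597]
orientation: [0.001, 0.537, 0.844, 0.0]
ft_force: [-2.6, -1.6, 10.1]
finger_gap: 0.0
```

```bash
python3 -m creep '[[[0,0,0,0,0,0.5,0],[0,0,0,0,0,1,0]]]';python3 -m creep '[[[0,0,0,0,0,0.5,0],[0,0,0,0,0,1,0]]]'; python3 -m creep '[[[0,0,0,0,0,0.5,0],[0,0,0,0,0,0.5,0]]]'
```

```text
time: 10.58
position: [0.5853, 0.1887, 0.0592]
orientation: [0.001, 0.537, 0.844, 0.0]
ft_force: [-3.3, -1.4, 13.6]
finger_gap: 0.0002
time: 10.75
position: [0.5852, 0.1888, 0.0575]
orientation: [0.001, 0.537, 0.844, 0.0]
ft_force: [-0.7, -0.5, 8.5]
finger_gap: -0.0005
time: 10.92
position: [0.5856, 0.1889, 0.0572]
orientation: [0.001, 0.537, 0.844, 0.0]
ft_force: [-1.7, -0.9, 9.5]
finger_gap: 0.0
```

```bash
python3 -m creep '[[[0,0,0,0,0,0.5,0],[0,0,0,0,0,1,0]]]';python3 -m creep '[[[0,0,0,0,0,0.5,0],[0,0,0,0,0,0.5,0]]]'; python3 -m creep '[[[0,0,0,0,0,0.5,0],[0,0,0,0,0,0.5,0]]]'
```

```text
time: 11.08
position: [0.5859, 0.1891, 0.0568]
orientation: [0.001, 0.537, 0.844, 0.001]
ft_force: [-2.2, -1.3, 15.2]
finger_gap: -0.0003
time: 11.25
position: [0.5862, 0.1892, 0.0565]
orientation: [0.001, 0.537, 0.844, 0.001]
ft_force: [-1.1, -0.7, 12.4]
finger_gap: -0.0001
time: 11.42
position: [0.5864, 0.1892, 0.0561]
orientation: [0.001, 0.537, 0.844, 0.001]
ft_force: [-1.4, -0.6, 13.9]
finger_gap: -0.0002
```

```bash
python3 -m creep '[[[0,0,0,0,0,0.5,0],[0,0,0,0,0,0.5,0]]]';python3 -m creep '[[[0,0,0,0,0,0.5,0],[0,0,0,0,0,0.5,0]]]'; python3 -m creep '[[[0,0,0,0,0,0.5,0],[0,0,0,0,0,0.5,0]]]'
```

```text
time: 11.58
position: [0.5865, 0.1893, 0.0557]
orientation: [0.002, 0.537, 0.844, 0.001]
ft_force: [0.0, -1.4, 12.4]
finger_gap: -0.0002
time: 11.75
position: [0.5864, 0.1892, 0.055]
orientation: [0.001, 0.537, 0.844, 0.001]
ft_force: [-0.6, -1.4, 12.9]
finger_gap: 0.0002
time: 11.92
position: [0.5864, 0.1892, 0.0549]
orientation: [0.001, 0.537, 0.844, 0.001]
ft_force: [-2.4, -1.6, 17.4]
finger_gap: 0.0002
```

```bash
python3 -m creep '[[[0,0,0,0,0,0.5,0],[0,0,0,0,0,0.5,0]]]';python3 -m creep '[[[0,0,0,0,0,0.5,0],[0,0,0,0,0,0.5,0]]]'
```

```text
time: 12.08
position: [0.5864, 0.1892, 0.0549]
orientation: [0.002, 0.537, 0.844, 0.001]
ft_force: [-2.6, -2.5, 20.0]
finger_gap: 0.0001
time: 12.25
position: [0.5864, 0.1892, 0.0548]
orientation: [0.002, 0.537, 0.844, 0.001]
ft_force: [-4.5, -1.8, 23.1]
finger_gap: 0.0003
```

The force now rises steeply at 54.9 mm, which means the edge is on the wall after the drop. I'll lift off and look.

```bash
python3 -m creep '[[[0,0,0,0,0,-8,0],[0,0,0,0,0,-25,0],[0,0,0,0,-15,-50,0],[0,0,0,0,-37,-70,0],[0,0,0,0,-60,-80,0]]]';python3 snap.py w8; python3 lidz.py w8 .058; python3 go.py 0.518 0.1575 0.08 115.1
```

```text
time: 12.67
position: [0.5313, 0.1643, 0.1334]
orientation: [0.001, 0.536, 0.844, 0.002]
ft_force: [-0.8, 0.4, -0.1]
finger_gap: 0.0001
lid rect (0.5515313720703126, 0.17367842102050782, 108.17682647705078, 147.31605529785156, np.float32(115.29527)) 7113
+y 2087 [0.0549 0.0562 0.0575 0.0588 0.0601]
-y 477 [0.0547 0.0554 0.0561 0.0567 0.0575]
+x 2120 [0.0536 0.0543 0.0548 0.0555 0.0586]
-x 4366 [0.0595 0.0605 0.1867 0.193  0.199 ]
mid 27154 [0.0554 0.0583 0.1709 0.2077 0.2167]
turn [-0.16  0.09  0.  ] shift [ 0.2 -8.9 53.9] | pos [0.5262 0.1612 0.1339] toolx yaw 115.1 z [-0.0018 -0.0026 -1.    ] q [-0.09  0.65 -0.4   1.88  0.38  0.69 -0.28] F [-6.8 -2.9  0.1] gap 0.0002 t 12.7167
```

View pics/w8.png

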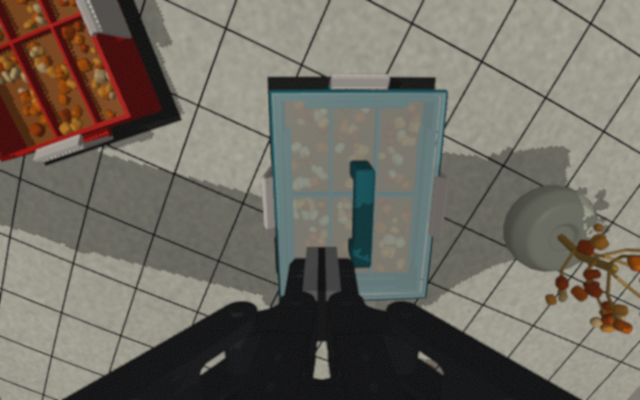

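The +x clip at (438,205) now laps over the rim, with that edge at about 55 mm. The -x edge is still at about 60 mm. I'll press long edge b next.

```bash
python3 -m creep '[[[0,0,0,0,-3,15,0],[0,0,0,0,-7,30,0],[0,0,0,0,-9,45,0],[0,0,0,0,-9,52,0],[0,0,0,0,-9,55,0]]]';python3 -m creep '[[[0,0,0,0,0,2,0],[0,0,0,0,0,4,0],[0,0,0,0,0,5,0],[0,0,0,0,0,5,0]]]'; python3 go.py 0.518 0.1575 0.064 115.1
```

```text
time: 13.13
position: [0.5216, 0.1595, 0.0751]
orientation: [-0.001, 0.536, 0.844, -0.001]
ft_force: [0.1, 0.2, -0.1]
finger_gap: 0.0
time: 13.47
position: [0.5227, 0.1599, 0.0716]
orientation: [0.0, 0.537, 0.844, 0.0]
ft_force: [0.1, 0.4, -0.2]
finger_gap: 0.0
turn [ 0.04  0.   -0.  ] shift [-0.2 -5.3  7.6] | pos [0.5227 0.1599 0.0716] toolx yaw 115.1 z [ 6.e-04  3.e-04 -1.e+00] q [-0.13  0.73 -0.34  1.93  0.44  0.55 -0.33] F [ 0.1  0.4 -0.2] gap 0.0 t 13.4667
```

```bash
python3 -m creep '[[[0,0,0,0,-2,2,0],[0,0,0,0,-5,4,0],[0,0,0,0,-5.3,6,0],[0,0,0,0,-5.3,7,0],[0,0,0,0,-5.3,7,0]]]';python3 -m creep '[[[0,0,0,0,0,1,0],[0,0,0,0,0,2,0],[0,0,0,0,0,3,0],[0,0,0,0,0,3,0]]]'; python3 go.py 0.518 0.1575 0.064 115.1
```

```text
time: 13.88
position: [0.5174, 0.1574, 0.0642]
orientation: [-0.0, 0.537, 0.844, -0.0]
ft_force: [0.7, 0.8, -0.0]
finger_gap: -0.0
time: 14.22
position: [0.5175, 0.1575, 0.0612]
orientation: [-0.0, 0.537, 0.844, -0.0]
ft_force: [0.4, -1.2, 0.2]
finger_gap: 0.0002
turn [-0.01 -0.   -0.  ] shift [-0.2  0.5 -2.8] | pos [0.5175 0.1575 0.0612] toolx yaw 115.1 z [-2.e-04 -1.e-04 -1.e+00] q [-0.13  0.75 -0.33  1.95  0.46  0.52 -0.34] F [ 0.4 -1.2  0.2] gap 0.0002 t 14.2167
```

```bash
python3 -m creep '[[[0,0,0,0,0,0.5,0],[0,0,0,0,0,1,0]]]';python3 -m creep '[[[0,0,0,0,0,0.5,0],[0,0,0,0,0,1,0]]]'; python3 -m creep '[[[0,0,0,0,0,0.5,0],[0,0,0,0,0,1,0]]]';python3 -m creep '[[[0,0,0,0,0,0.5,0],[0,0,0,0,0,0.5,0]]]'
```

```text
time: 14.38
position: [0.5176, 0.1575, 0.0604]
orientation: [0.0, 0.537, 0.844, 0.0]
ft_force: [-0.5, 0.1, 0.3]
finger_gap: -0.0005
time: 14.55
position: [0.5176, 0.1575, 0.0594]
orientation: [0.0, 0.537, 0.844, 0.0]
ft_force: [-0.3, -0.9, 3.1]
finger_gap: 0.0001
time: 14.72
position: [0.5177, 0.1575, 0.0587]
orientation: [0.0, 0.537, 0.844, 0.0]
ft_force: [-0.6, 0.4, 5.5]
finger_gap: -0.0003
time: 14.88
position: [0.5176, 0.1575, 0.0583]
orientation: [0.0, 0.537, 0.844, 0.0]
ft_force: [-1.1, -0.1, 5.8]
finger_gap: -0.0001
```

```bash
python3 -m creep '[[[0,0,0,0,0,0.5,0],[0,0,0,0,0,1,0]]]';python3 -m creep '[[[0,0,0,0,0,0.5,0],[0,0,0,0,0,1,0]]]'; python3 -m creep '[[[0,0,0,0,0,0.5,0],[0,0,0,0,0,0.5,0]]]';python3 -m creep '[[[0,0,0,0,0,0.5,0],[0,0,0,0,0,0.5,0]]]'
```

```text
time: 15.05
position: [0.5175, 0.1576, 0.0573]
orientation: [0.0, 0.537, 0.844, 0.0]
ft_force: [-0.5, -0.3, 3.3]
finger_gap: 0.0
time: 15.22
position: [0.5176, 0.1575, 0.0557]
orientation: [0.0, 0.537, 0.844, 0.0]
ft_force: [-0.6, 0.7, 0.2]
finger_gap: -0.0002
time: 15.38
position: [0.5175, 0.1574, 0.055]
orientation: [-0.0, 0.537, 0.844, -0.0]
ft_force: [-0.7, 0.2, 0.2]
finger_gap: -0.0001
time: 15.55
position: [0.5175, 0.1575, 0.0546]
orientation: [-0.0, 0.537, 0.844, -0.0]
ft_force: [-0.1, 1.0, -0.6]
finger_gap: -0.0001
```

```bash
python3 -m creep '[[[0,0,0,0,0,0.5,0],[0,0,0,0,0,0.8,0]]]';python3 -m creep '[[[0,0,0,0,0,0.5,0],[0,0,0,0,0,0.5,0]]]'; python3 -m creep '[[[0,0,0,0,0,0.5,0],[0,0,0,0,0,0.5,0]]]'
```

```text
time: 15.72
position: [0.5176, 0.1575, 0.0541]
orientation: [0.0, 0.537, 0.844, 0.0]
ft_force: [-0.8, -0.9, 4.7]
finger_gap: 0.0001
time: 15.88
position: [0.5176, 0.1575, 0.0541]
orientation: [0.0, 0.537, 0.844, -0.0]
ft_force: [-0.8, 0.0, 5.9]
finger_gap: -0.0001
time: 16.05
position: [0.5176, 0.1575, 0.0541]
orientation: [0.0, 0.537, 0.844, 0.0]
ft_force: [-2.3, -1.0, 11.0]
finger_gap: 0.0
```

Long edge b clicked: the force dropped, then rose steeply at 54.1 mm. Next is short edge a, after lifting clear.

```bash
python3 -m creep '[[[0,0,0,0,0,-10,0],[0,0,0,0,0,-30,0],[0,0,0,10,5,-50,0],[0,0,0,30,18,-55,0],[0,0,0,55,36,-55,0]]]';python3 -m creep '[[[0,0,0,0,0,0,0],[0,0,0,0,0,0,0],[0,0,0,0,0,0,0]]]';python3 snap.py w9; python3 lidz.py w9 .055; python3 go.py 0.5273 0.2248 0.066 115.1
```

```text
time: 16.47
position: [0.5281, 0.221, 0.1103]
orientation: [0.001, 0.538, 0.843, 0.0]
ft_force: [0.2, 0.9, 0.1]
finger_gap: -0.0001
time: 16.72
position: [0.5265, 0.2219, 0.108]
orientation: [0.0, 0.536, 0.844, -0.001]
ft_force: [-0.2, -0.6, -1.4]
finger_gap: 0.0002
lid rect (0.5515335083007813, 0.17516265869140624, 108.6534423828125, 145.49118041992188, np.float32(115.021095)) 4126
+y 17764 [0.0544 0.1614 0.1768 0.1863 0.1937]
-y 78 [0.0539 0.0543 0.0546 0.055  0.0556]
+x 1243 [0.0537 0.0543 0.0548 0.0554 0.0586]
-x 1166 [0.0538 0.0544 0.0549 0.0556 0.0594]
mid 11381 [0.0539 0.0546 0.0554 0.166  0.1801]
turn [-0.08  0.06 -0.05] shift [ 3.   2.3 41.9] | pos [0.5265 0.2212 0.1079] toolx yaw 115.05 z [-8.0e-04 -1.5e-03 -1.0e+00] q [-0.21  0.71 -0.37  1.84  0.39  0.67 -0.38] F [-0.  -0.6 -0.4] gap -0.0002 t 16.7667
```

View pics/w9.png

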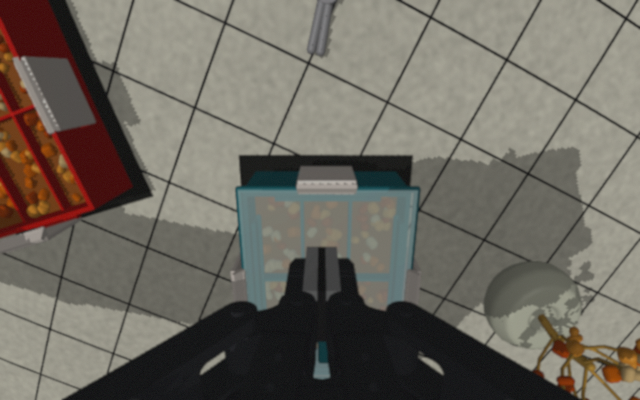

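Both long edges are at about 54.7 mm. The short +y clip at (327,180) already seems close to lapping the rim. I'll press both short edges anyway.

```bash
python3 -m creep '[[[0,0,0,2,1.5,12,0],[0,0,0,2.5,2,24,0],[0,0,0,2.5,2,34,0],[0,0,0,2.5,2,38,0],[0,0,0,2.5,2,39,0]]]';python3 -m creep '[[[0,0,0,0,0,1,0],[0,0,0,0,0,2,0],[0,0,0,0,0,3,0],[0,0,0,0,0,3,0]]]'; python3 go.py 0.5273 0.2248 0.058 115.1
```

```text
time: 17.18
position: [0.5265, 0.2248, 0.0672]
orientation: [-0.001, 0.537, 0.844, -0.001]
ft_force: [0.2, 0.1, 0.1]
finger_gap: 0.0001
time: 17.52
position: [0.5277, 0.2257, 0.0662]
orientation: [0.0, 0.537, 0.844, 0.0]
ft_force: [-0.5, -0.3, 0.1]
finger_gap: -0.0
turn [ 0.03  0.   -0.  ] shift [-0.6 -0.8  8.2] | pos [0.5277 0.2257 0.0662] toolx yaw 115.1 z [ 4.e-04  1.e-04 -1.e+00] q [-0.24  0.77 -0.34  1.86  0.43  0.59 -0.41] F [-0.5 -0.3  0.1] gap -0.0 t 17.5167
```

```bash
python3 -m creep '[[[0,0,0,-0.5,-0.6,2,0],[0,0,0,-0.5,-0.6,4,0],[0,0,0,-0.5,-0.6,6,0],[0,0,0,-0.5,-0.6,7,0]]]';python3 -m creep '[[[0,0,0,0,0,0.5,0],[0,0,0,0,0,1,0]]]';python3 -m creep '[[[0,0,0,0,0,0.5,0],[0,0,0,0,0,1,0]]]'; python3 -m creep '[[[0,0,0,0,0,0.5,0],[0,0,0,0,0,1,0]]]';python3 -m creep '[[[0,0,0,0,0,0.5,0],[0,0,0,0,0,0.5,0]]]'
```

```text
time: 17.85
position: [0.5272, 0.2249, 0.0588]
orientation: [-0.0, 0.537, 0.844, -0.0]
ft_force: [0.5, -0.1, -0.5]
finger_gap: 0.0002
time: 18.02
position: [0.5272, 0.225, 0.058]
orientation: [-0.0, 0.537, 0.844, -0.0]
ft_force: [-0.4, -0.6, 0.3]
finger_gap: 0.0004
time: 18.18
position: [0.5273, 0.225, 0.057]
orientation: [0.0, 0.537, 0.844, 0.0]
ft_force: [0.5, -0.2, 0.5]
finger_gap: 0.0001
time: 18.35
position: [0.5273, 0.225, 0.0561]
orientation: [0.0, 0.537, 0.844, 0.0]
ft_force: [0.7, -0.2, -1.1]
finger_gap: -0.0005
time: 18.52
position: [0.5272, 0.225, 0.0555]
orientation: [-0.0, 0.537, 0.844, -0.0]
ft_force: [1.0, -0.3, 0.4]
finger_gap: -0.0001
```

```bash
python3 -m creep '[[[0,0,0,0,0,0.5,0],[0,0,0,0,0,1,0]]]';python3 -m creep '[[[0,0,0,0,0,0.5,0],[0,0,0,0,0,1,0]]]'; python3 -m creep '[[[0,0,0,0,0,0.5,0],[0,0,0,0,0,0.5,0]]]';python3 -m creep '[[[0,0,0,0,0,0.5,0],[0,0,0,0,0,0.5,0]]]'
```

```text
time: 18.68
position: [0.5273, 0.225, 0.0546]
orientation: [0.0, 0.537, 0.844, 0.0]
ft_force: [0.2, 0.7, -0.1]
finger_gap: -0.0002
time: 18.85
position: [0.5273, 0.225, 0.0541]
orientation: [0.0, 0.537, 0.844, -0.0]
ft_force: [-2.8, -1.3, 9.8]
finger_gap: 0.0002
time: 19.02
position: [0.5273, 0.225, 0.0541]
orientation: [0.0, 0.537, 0.844, -0.0]
ft_force: [-1.8, -1.9, 9.2]
finger_gap: 0.0002
time: 19.18
position: [0.5273, 0.225, 0.0541]
orientation: [0.0, 0.537, 0.844, 0.0]
ft_force: [-3.2, -2.4, 12.7]
finger_gap: 0.0001
```

```bash
python3 -m creep '[[[0,0,0,0,0,0.5,0],[0,0,0,0,0,1,0]]]';python3 -m creep '[[[0,0,0,0,0,0.5,0],[0,0,0,0,0,0.5,0]]]'; python3 -m creep '[[[0,0,0,0,0,-10,0],[0,0,0,0,0,-30,0],[0,0,0,-10,0,-50,0],[0,0,0,-40,0,-60,0],[0,0,0,-75,0,-60,0]]]';python3 -m creep '[[[0,0,0,-25,0,0,0],[0,0,0,-35,0,0,0],[0,0,0,-39,0,0,0],[0,0,0,-39,0,0,0]]]'; python3 go.py 0.5757 0.1216 0.066 115.1
```

```text
time: 19.35
position: [0.5273, 0.225, 0.054]
orientation: [0.001, 0.537, 0.844, -0.0]
ft_force: [-6.9, -3.6, 26.0]
finger_gap: -0.0002
time: 19.52
position: [0.5273, 0.225, 0.054]
orientation: [0.001, 0.537, 0.844, 0.0]
ft_force: [-6.1, -3.2, 25.3]
finger_gap: 0.0002
time: 19.93
position: [0.5602, 0.1602, 0.114]
orientation: [0.001, 0.534, 0.845, 0.003]
ft_force: [0.9, -0.5, 0.1]
finger_gap: -0.0001
time: 20.27
position: [0.5756, 0.1215, 0.1109]
orientation: [-0.0, 0.537, 0.844, 0.0]
ft_force: [-0.2, 0.0, -0.3]
finger_gap: -0.0002
turn [-0.01 -0.03 -0.07] shift [ 0.   0.2 44.9] | pos [0.5756 0.1215 0.1109] toolx yaw 115.03 z [-3.e-04  4.e-04 -1.e+00] q [-0.01  0.72 -0.4   1.79  0.4   0.71 -0.19] F [-0.2  0.  -0.3] gap -0.0002 t 20.2667
```

Short a stays at 54.0 mm under 25 N, so it is already home. Short b is next.

```bash
python3 -m creep '[[[0,0,0,0,0,12,0],[0,0,0,0,0,26,0],[0,0,0,0,0,38,0],[0,0,0,0,0,44,0],[0,0,0,0,0,46,0]]]';python3 -m creep '[[[0,0,0,0,0,1,0],[0,0,0,0,0,2,0],[0,0,0,0,0,3,0],[0,0,0,0,0,3,0]]]'; python3 go.py 0.5757 0.1216 0.056 115.1
```

```text
time: 20.68
position: [0.574, 0.1228, 0.0632]
orientation: [-0.001, 0.536, 0.844, -0.001]
ft_force: [0.6, -0.0, 0.8]
finger_gap: -0.0
time: 21.02
position: [0.5759, 0.1218, 0.0624]
orientation: [0.0, 0.537, 0.844, 0.0]
ft_force: [0.1, -0.1, -0.1]
finger_gap: -0.0
turn [ 0.04  0.01 -0.  ] shift [-0.1 -0.3  6.4] | pos [0.5759 0.1218 0.0624] toolx yaw 115.1 z [ 8.e-04  1.e-04 -1.e+00] q [-0.03  0.79 -0.36  1.82  0.45  0.61 -0.23] F [ 0.1 -0.1 -0.1] gap -0.0 t 21.0167
```

```bash
python3 -m creep '[[[0,0,0,0,0,1,0],[0,0,0,0,0,2,0],[0,0,0,0,0,3,0],[0,0,0,0,0,4,0],[0,0,0,0,0,4.5,0]]]';python3 -m creep '[[[0,0,0,0,0,0.5,0],[0,0,0,0,0,1,0]]]';python3 -m creep '[[[0,0,0,0,0,0.5,0],[0,0,0,0,0,1,0]]]'; python3 -m creep '[[[0,0,0,0,0,0.5,0],[0,0,0,0,0,1,0]]]';python3 -m creep '[[[0,0,0,0,0,0.5,0],[0,0,0,0,0,0.5,0]]]'
```

```text
time: 21.43
position: [0.5756, 0.1217, 0.0574]
orientation: [-0.0, 0.537, 0.844, -0.0]
ft_force: [0.0, -0.0, 0.0]
finger_gap: -0.0
time: 21.6
position: [0.5756, 0.1217, 0.0565]
orientation: [0.0, 0.537, 0.844, 0.0]
ft_force: [0.0, 0.6, -0.4]
finger_gap: 0.0002
time: 21.77
position: [0.5756, 0.1218, 0.0555]
orientation: [0.0, 0.537, 0.844, 0.0]
ft_force: [0.7, 0.1, -0.9]
finger_gap: -0.0001
time: 21.93
position: [0.5756, 0.1217, 0.0545]
orientation: [0.0, 0.537, 0.844, -0.0]
ft_force: [0.3, -0.2, 1.2]
finger_gap: 0.0
time: 22.1
position: [0.5757, 0.1217, 0.0542]
orientation: [0.0, 0.537, 0.844, 0.0]
ft_force: [-0.8, -0.2, 1.0]
finger_gap: -0.0003
```

```bash
python3 -m creep '[[[0,0,0,0,0,0.5,0],[0,0,0,0,0,1,0]]]';python3 -m creep '[[[0,0,0,0,0,0.5,0],[0,0,0,0,0,1,0]]]'; python3 -m creep '[[[0,0,0,0,0,0.5,0],[0,0,0,0,0,1,0]]]'
```

```text
time: 22.27
position: [0.5757, 0.1218, 0.054]
orientation: [0.0, 0.537, 0.844, -0.0]
ft_force: [-3.7, -0.9, 13.6]
finger_gap: -0.0003
time: 22.43
position: [0.5757, 0.1218, 0.054]
orientation: [0.001, 0.537, 0.844, -0.0]
ft_force: [-5.4, -1.0, 22.1]
finger_gap: 0.0001
time: 22.6
position: [0.5758, 0.1218, 0.054]
orientation: [0.001, 0.537, 0.844, -0.0]
ft_force: [-8.0, -2.0, 29.2]
finger_gap: 0.0
```

Short b is also home: it stays at 54.0 mm under a steeply rising force. I'll lift off and retreat to inspect.

```bash
python3 -m creep '[[[0,0,0,0,0,-10,0],[0,0,0,0,0,-40,0],[0,0,0,0,0,-80,0],[0,0,0,0,0,-120,0],[0,0,0,0,0,-150,0]]]';python3 -m creep '[[[0,0,0,0,0,0,0],[0,0,0,0,0,0,0],[0,0,0,0,0,0,0]]]';python3 snap.py w10; python3 lidz.py w10 .054; python3 go.py 0.45 -0.1 0.2 115.1
python3 - <<'E'
import cv2
im=cv2.imread('pics/w10.png');cv2.imwrite('pics/w10z.png',cv2.resize(im[0:240,200:430],None,fx=2.5,fy=2.5,interpolation=cv2.INTER_CUBIC))
E
```

```text
time: 23.02
position: [0.5763, 0.1222, 0.2042]
orientation: [0.001, 0.536, 0.844, 0.001]
ft_force: [1.5, -0.8, -1.4]
finger_gap: 0.0001
time: 23.27
position: [0.5751, 0.1212, 0.2005]
orientation: [-0.0, 0.537, 0.844, -0.001]
ft_force: [1.2, -0.5, -1.0]
finger_gap: -0.0001
lid rect (0.5526348266601563, 0.17277471923828125, 109.637939453125, 148.90499877929688, np.float32(115.14741)) 3028
+y 1500 [0.0534 0.0542 0.0548 0.0558 0.0594]
-y 1319 [0.0538 0.0546 0.0551 0.0581 0.2626]
+x 2642 [0.0537 0.0546 0.0561 0.2786 0.2837]
-x 2680 [0.0538 0.0548 0.0579 0.2787 0.2838]
mid 22447 [0.0538 0.0549 0.2539 0.2673 0.2785]
turn [-0.14 -0.01 -0.  ] shift [-147.4 -206.7    0.3] | pos [0.5747 0.1212 0.1998] toolx yaw 115.1 z [-2.4e-03 -9.0e-04 -1.0e+00] q [ 0.03  0.61 -0.46  1.72  0.33  0.89 -0.13] F [-0.3 -0.4  0.1] gap 0.0003 t 23.3167
```

View pics/w10z.png

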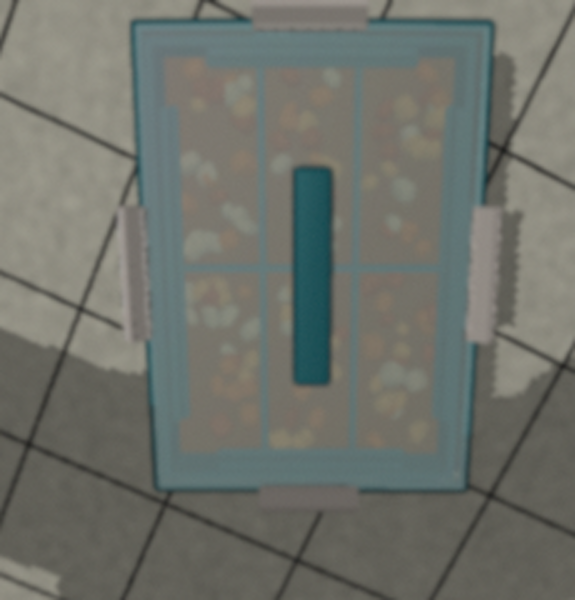

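```bash
python3 -m creep '[[[0,0,0,-30,0,20,0],[0,0,0,-60,0,40,0],[0,0,0,-80,0,60,0],[0,0,0,-80,0,80,0],[0,0,0,-80,0,80,0]]]';python3 -m creep '[[[0,0,0,0,0,0,0],[0,0,0,0,0,0,0]]]';python3 snap.py w11
python3 - <<'E'
import cv2
im=cv2.imread('pics/w11.png');cv2.imwrite('pics/w11z.png',cv2.resize(im[0:220,170:470],None,fx=2.6,fy=2.6,interpolation=cv2.INTER_CUBIC))
E
```

```text
time: 23.73
position: [0.6059, 0.0464, 0.1152]
orientation: [-0.004, 0.538, 0.843, -0.004]
ft_force: [-0.7, -0.1, -0.6]
finger_gap: 0.0
time: 23.9
position: [0.6092, 0.0509, 0.1211]
orientation: [-0.001, 0.536, 0.844, 0.0]
ft_force: [0.3, 0.7, 0.1]
finger_gap: 0.0001
```

View pics/w11z.png

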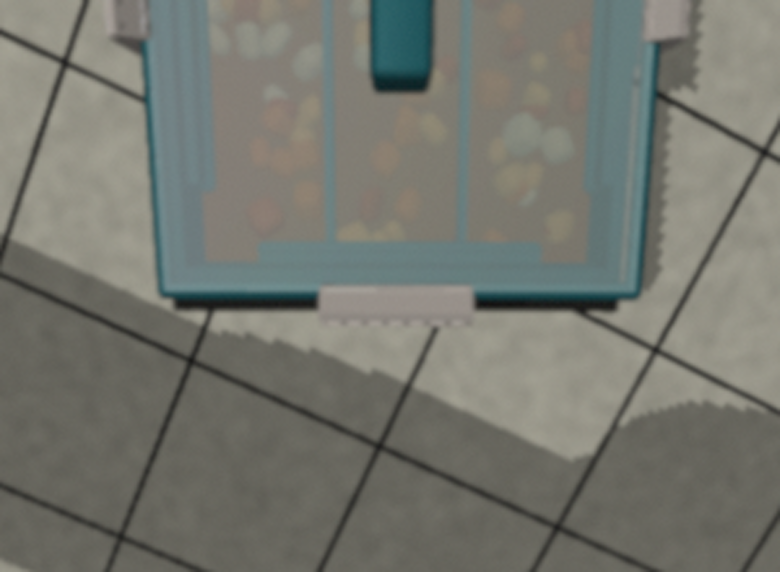

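The -y clip laps the rim by about 3 mm, and so does the +x clip. The -x clip's overlap is harder to see here, so I'll look closer from above that side and from the scene camera.

```bash
python3 -m creep '[[[0,0,0,0,-20,0,0],[0,0,0,15,-50,0,0],[0,0,0,35,-80,0,0],[0,0,0,50,-90,0,0],[0,0,0,50,-90,0,0]]]';python3 -m creep '[[[0,0,0,0,0,0,0],[0,0,0,0,0,0,0],[0,0,0,0,0,0,0]]]';python3 snap.py w12
python3 - <<'E'
import sys;sys.path.insert(0,'.')
from h import *
im=cv2.imread('pics/w12.png');cv2.imwrite('pics/w12z.png',im)
im,d=r.get_image('scene');im=im[:,:,::-1];cv2.imwrite('pics/scene12z.png',cv2.resize(im[165:275,300:460],None,fx=5,fy=5,interpolation=cv2.INTER_CUBIC));cv2.imwrite('pics/scene12.png',im)
E
```

```text
time: 24.37
position: [0.5029, 0.0589, 0.1225]
orientation: [-0.001, 0.534, 0.845, -0.0]
ft_force: [-0.0, 0.8, -0.1]
finger_gap: 0.0003
time: 24.62
position: [0.5085, 0.0565, 0.1217]
orientation: [0.001, 0.537, 0.844, 0.001]
ft_force: [-0.9, 0.2, -1.1]
finger_gap: 0.0
```

View pics/w12z.png

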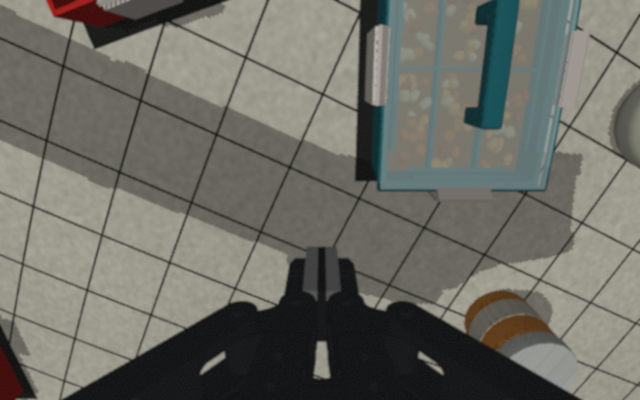

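View pics/scene12z.png

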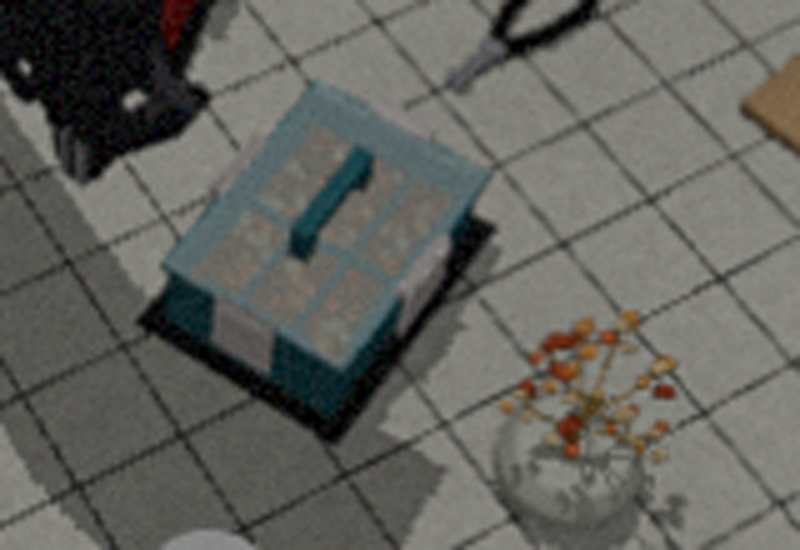

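The -x clip at (377,65) laps over the rim edge at column 382, and the lid lies flat in both views. Last, a top view to check the bystanders against the first one.

```bash
python3 - <<'E'
from m import *
im,d=r.get_image('top');im=im[:,:,::-1].copy();cv2.imwrite('pics/top13.png',im);a=cv2.imread('pics/top0.png')
for n,(u,v,w,h) in dict(tree=(248,105,45,42),jar=(328,112,35,35),dish=(412,105,45,45),pliers=(183,208,60,32)).items():
    t=a[v:v+h,u:u+w];rs=cv2.matchTemplate(im[v-8:v+h+8,u-8:u+w+8],t,cv2.TM_CCOEFF_NORMED);_,m,_,l=cv2.minMaxLoc(rs);print(n,round(m,3),(l[0]-8,l[1]-8))
s=r.sense();print(s['time'],s['ft_force'].round(1))
E
```

```text
tree 0.977 (0, 0)
jar 0.829 (0, 0)
dish 0.993 (0, 0)
pliers 0.998 (0, 0)
24.7667 [0.4 0.1 0.8]
```

View pics/top13.png

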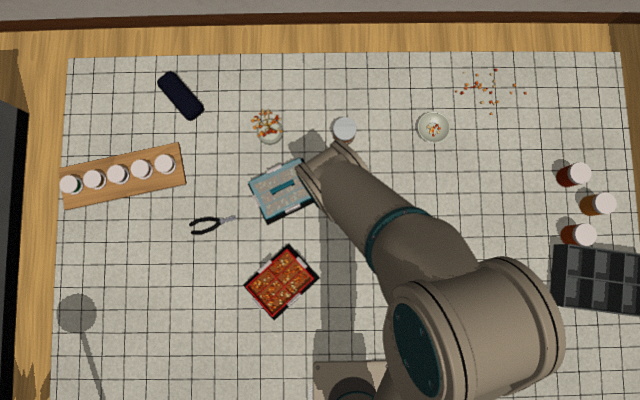

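The lid sits on the box at (280,190), and all four bystanders match their first positions with zero pixel shift. The arm touches nothing, so I hand in.

```bash
python3 -c "
from workcell import r
print(r.hand_in())"
```

```text
the job is handed in; nothing more can be done
None
```

The lid is on the bead box with all four sides home, and I handed the job in at about 25 s. I lifted it by the handle, set it loose on the clips (top face about 62 mm) and let go. Then I pressed the rim with shut fingertips, never the handle, at no more than about 29 N.

- **Long edges:** +x and -x were pressed one after the other. The force dropped and then rose steeply on each, at 54.9 mm for +x and 54.1 mm for -x.
- **Short edges:** both were already at about 54 mm when I reached them, so they most likely clicked in during the second long-edge press. I never saw a separate click there. I still pressed each one, to about 26 N (+y) and 29 N (-y), and neither moved.
- **Final lid check:** depth readings put the rim at roughly 54–55 mm all round. Some depth pixels on the clear plate read wildly off and I ignored them.
- **Clip overlap:** the wrist pictures show the clips lapping over the rim by about 3 mm on -y and +x, less clearly on +y. The -x overlap looked small in one view but was clear in a closer one.
- **Bystanders:** the tree, jar, dish and pliers show no shift in the top view. The jar's image match was weaker (0.83), probably because of the arm's shadow.

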